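# Index the mug turntable and swing the curing lamp in

## Robot

A 6-joint arm with a two-finger parallel gripper is mounted at the origin on the work surface. World frame = base frame: x ahead of the robot, y to its left, z up, the work surface at z = 0. Lengths are in mm, angles in rad, forces in N, time in s.
With the tool pointing down it reaches from about 425 to 1125 mm from the base axis. Payload 14.9 kg.
Tool frame: the origin (TCP) lies midway between the tips of the shut fingers; the grasp point (between the pads) lies r.grip_point_offset behind it (r.grip_point_offset is the distance from the TCP to the grasp point, in mm); z points along the fingers, y is the direction in which the jaws open and shut (so a half turn about z gives the same grasp; the last joint's range is limited). The gripper opens to 91 mm and grips with 3 to 60 N. Pads are 32 mm wide; open, the fingers measure 118 mm over their backs; the gripper's body (76 mm by 178 mm) begins 60 mm behind the grasp point.
Start: joints at [-1.185, 0.379, 1.734, -0, 1.028, -0.033], TCP at [284.662, -639.52, 213.932] pointing down, gripper open.
Joint ranges: [-2.77, 2.77], [-0.74, 2.19], [0, 2.66], [-1.06, 4.2], [0.31, 2.87], [-3.08, 3.08]. Speed limits (rad/s): [1.89, 1.89, 2.39, 3.14, 3.14, 3.14].

## Interface

Orientations are given as a unit quaternion [w, x, y, z].
In Python, from rig import r gives the robot as it stands.
- The arm moves only by the tool jog_arm, never from a script. Its argument "targets" is a list of rows, each an object of numbers: "dx", "dy", "dz": the shift along the tool's x, y, z in cm; "rx", "ry", "rz": the turn, a rotation vector about the tool's x, y, z in rad. In form: [{"dx": .., "dy": .., "dz": .., "rx": .., "ry": .., "rz": ..}, ...]. A call has 1 to 10 rows; each row is the pose to reach, as a shift and turn from the pose measured when the call began, along the tool's axes at that moment; what a row does not reach only later rows make up. A row lasts 1/10 s, in which the tool goes at most 50 mm and 8.59 degrees, less where a joint would pass 70% of its speed; a pose out of reach is approached as far as the arm can. A call with a gripper value outside its range is refused whole. "fingers" is the finger opening in cm, from 0 to 9.12, set as the call begins (left out, the last holds). The fingers move at their own pace and stop on an object; "force" is the grip in N (left out, the last holds). Time passes only in rows, so rows that repeat a pose let the fingers close. It gives the time, the measured TCP pose, the force and the opening at its end, in the units of the state.
- r.get_obs(): the state, without advancing time (a new reading comes with each control period).
- r.camera(name): name is "side" or "top" or "wrist"; returns a dict with "frame" (420x560x3 uint8, red, green, blue), "z_map" (420x560 float32, mm along the optical axis (not along the pixel's ray), 0 where there is no reading), "K" (3x3 intrinsics, pixels), "world_to_cam" (4x4, takes a point from world to camera coordinates). Camera axes: x right, y up, looking along -z (the intrinsics and any distortion apply to the point x, -y, -z); pixel columns grow to the right and rows downward; lengths in mm; the calibration is good to about 2 mm. A picture is of the moment at which its call begins.
- r.job_done(): hands the job in, once; it reports no verdict.
The state is a dict: "clock": time; "joints": joint angles; "joint_vel": joint speeds; "joint_efforts": joint torques, N m; "ee_pos": TCP position; "orientation": TCP orientation; "ft_force": force on the tool from outside, world axes, zero at the start; "ft_torque": the same for the moment, N m; "finger_gap": finger opening in mm.
Only numpy, scipy, OpenCV 4.12 (cv2) and the standard library are available. Lean on these libraries where they do the work, as an engineer would, in place of code of your own. Each camera call takes 0.05 s, during which the arm holds its last target.

## Task

Push a spoke of the mug turntable round with a fingertip until the tall handleless tumbler stands in line with the arrow pointer on the base plate. Then push the lamp's arm round, gently, until it is fully home against its stop with the lamp facing the tumbler. Only push: do not grip or lift anything, do not touch the tumbler or the mugs, and leave the loose things on the desk where they are.

Things in the scene. Friction and masses are not known exactly. Their poses are not given: they have to be found in the camera images.
- turntable: Turntable: steel tray, centre post, on top a hub with 4 spokes. Origin: hub centre on the vertical turning axis, 200 mm above the desk. Hub 44 mm across; spokes are level steel bars 14 mm thick, 90 degrees apart, out to 116 mm, ending in 22 mm black balls. Turns either way, over a full turn; stays where left (friction 0.13 N m: 1 to 2 N at a spoke).
- spoke_end (a point): Centre of the black ball at the end of one spoke, 116 mm from the axis, 200 mm above the desk; the other three are at 90, 180 and 270 degrees from it about the hub. Seen from above, each spoke lies midway between two neighbouring cups. Under the spokes there is free room down to the cups: tumbler top 144 mm, mug tops 114 mm above the desk.
- tumbler: The tumbler: plain white straight cup without handle, 72 mm across, 112 mm tall, the tallest of the 4 cups on the round steel tray (260 mm across, top 32 mm above the desk). Loose, between four 10 mm pins (2 mm play), centre 85 mm from the turning axis. Origin at the centre of its underside, z up. Not to be touched.
- pointer (a point): Where the tumbler's centre must come: at tray-top height (32 mm above the desk), 85 mm from the turning axis, straight in front of the flat dark steel arrow that is fixed on the base plate outside the tray and aims at the axis. Belongs to the fixed plate and does not turn.
- base: Fixed aluminium base plate, 320 x 440 x 12 mm, carrying turntable, arrow and lamp post. Origin on the turning axis at desk height; the arrow lies in its +y direction, the lamp post at x -110, y +200 mm; z up.
- lamp: The swinging lamp. Origin on its vertical pivot axis, at the top of the lamp post (24 mm thick, boss 36 mm), 200 mm above the desk, mid-height of the arm; x runs along the arm to the elbow, z up. Fully home against its stop the arm lies along the base's +x, so that the lamp faces the pointer's place; it swings away counter-clockwise seen from above, up to 1.6 rad; push it clockwise to bring it home. It stays where left (friction 0.15 N m).
- lamp_elbow (a point): The lamp's arm: level round steel bar 14 mm thick from the pivot to its elbow, 110 mm away, where it bends down to a grey lamp head 75 mm wide, 37 mm thick, 60 to 145 mm above the desk. This point: the elbow, 200 mm above the desk. The bar is free above; below it is free for 45 mm at least, but for the rod at the elbow.
- mug_a: White mug with handle, 72 mm across, 82 mm tall, loose between four pins on the tray, 85 mm from the turning axis, handle any way. Origin at the centre of its underside, z up. Not to be touched.
- mug_b: Second mug, same as mug_a.
- mug_c: Third mug, same as mug_a.
- ribbon_spool: Bystander: copper-coloured ribbon spool standing on the desk, 68 mm across, 70 mm tall; origin at the centre of its underside.
- tape_roll: Bystander: red roll of tape lying flat on the desk, 90 mm across, 24 mm high; origin at the centre of its underside.
- gift_box: Bystander: small cardboard gift box on the desk, 75 x 95 x 45 mm; origin at the centre of its underside.
Not all that is in view belongs to the job. Leave any green look-alike of the mug_c alone.

How it is judged:
By the outcome, as a careful person would: the job done as asked, in the order asked, and still so for the second after the job is handed in, with the robot touching nothing.
It also fails if it takes over 64 s, if anything falls off the work surface, if the arm or the gripper's body presses on something with over 40 N, if the wrist force passes 120 N, or if a joint passes its speed limit or range.

## Working session

There is one attempt and no reset: what is moved stays moved. The work goes in short steps, Python scripts to look and compute and a tool call to move; the robot and the scene stay as the last step left them, time stands still between calls to the robot, and variables do not carry over. Pictures are saved under pics/ and viewed, and the job is handed in when it is done.

Besides the shell and the picture viewer there is one more tool, called after "Emit:" as name(argument=value, ...) on one line, values as JSON. jog_arm: Moves the arm, as the interface text tells. Its arguments: {"type":"object","properties":{"targets":{"type":"array"},"fingers":{"type":"number"},"force":{"type":"number"}},"required":["targets"]}

```bash
mkdir -p pics; ls
python3 - <<'E'
from rig import r
import cv2, numpy as np, pickle
print(r.get_obs(), r.grip_point_offset)
for n in ['top','side','wrist']:
    c=r.camera(n); cv2.imwrite(f'pics/{n}0.png',c['frame'][:,:,::-1]); pickle.dump(c,open(f'{n}0.pkl','wb'))
    print(n,c['K'].round(1).tolist(),c['world_to_cam'].round(3).tolist(),c.keys())
E
```

```text
pics
{'clock': 0.0, 'joints': array([-1.18528494e+00,  3.79409207e-01,  1.73480046e+00, -7.15190478e-06,
        1.02850989e+00, -3.33071831e-02]), 'joint_vel': array([ 1.85792491e-03, -1.09866677e-03,  1.30081127e-03, -1.39493369e-05,
        9.98173348e-04,  1.81742211e-04]), 'joint_efforts': array([-5.49279375e-04, -7.63724756e+01, -4.34362042e+01,  6.50361227e-02,
        4.24570497e-02, -8.47592128e-05]), 'ee_pos': array([ 284.51034151, -639.12126017,  213.27806375]), 'orientation': array([-5.54199621e-04,  9.78153345e-01,  2.07883899e-01, -1.01727241e-04]), 'ft_force': array([ 0.04652666, -0.34091374,  0.02832743]), 'ft_torque': array([-0.01839555, -0.05965916,  0.04348797]), 'finger_gap': 91.04607978562905} 18.8
top [[440.1, 0.0, 272.1], [0.0, 440.1, 204.3], [0.0, 0.0, 1.0]] [[0.008, -1.0, -0.003, -20.879], [0.997, 0.007, 0.071, -610.419], [-0.071, -0.004, 0.997, -1310.765], [0.0, 0.0, 0.0, 1.0]] dict_keys(['frame', 'z_map', 'K', 'world_to_cam'])
side [[447.9, 0.0, 280.3], [0.0, 447.9, 207.3], [0.0, 0.0, 1.0]] [[0.998, -0.063, -0.003, -593.104], [0.043, 0.635, 0.771, -111.226], [-0.047, -0.77, 0.637, -1143.547], [0.0, 0.0, 0.0, 1.0]] dict_keys(['frame', 'z_map', 'K', 'world_to_cam'])
wrist [[350.0, 0.0, 279.2], [0.0, 350.0, 207.5], [0.0, 0.0, 1.0]] [[0.406, -0.914, -0.0, -699.408], [0.889, 0.395, -0.233, 25.907], [0.213, 0.095, 0.972, -388.888], [0.0, 0.0, 0.0, 1.0]] dict_keys(['frame', 'z_map', 'K', 'world_to_cam'])
```

View pics/top0.png

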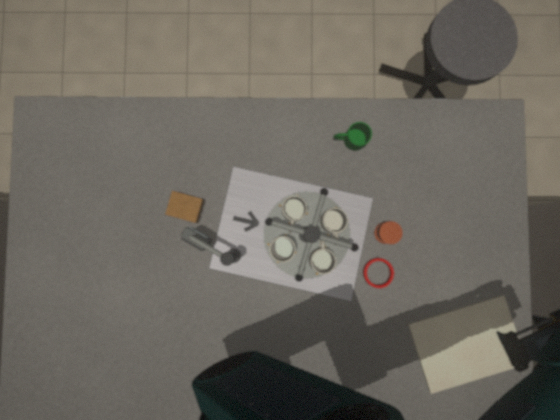

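View pics/side0.png

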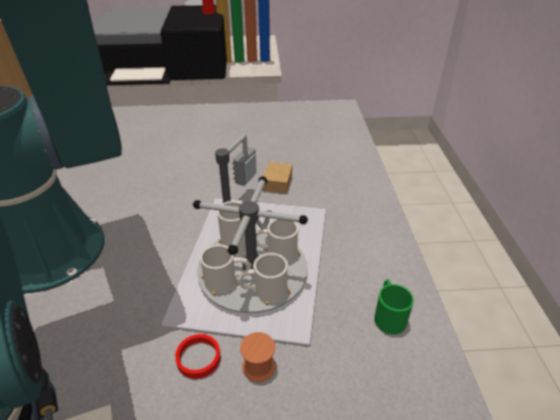

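```bash
cat > h.py <<'E'
import numpy as np, cv2, pickle
def ray(c,u,v,z):
    """pixel -> world point on plane z"""
    K=c['K'];T=c['world_to_cam'];R=T[:3,:3];t=T[:3,3]
    d=np.array([(u-K[0,2])/K[0,0],-(v-K[1,2])/K[1,1],-1.])
    o=-R.T@t; w=R.T@d
    return o+w*(z-o[2])/w[2]
def proj(c,p):
    q=c['world_to_cam'][:3,:3]@np.array(p,float)+c['world_to_cam'][:3,3]
    return c['K'][0,0]*q[0]/-q[2]+c['K'][0,2], c['K'][1,1]*-q[1]/-q[2]+c['K'][1,2]
def load(n): return pickle.load(open(n+'.pkl','rb'))
E
python3 - <<'E'
from h import *
c=load('top0'); f=c['frame'][150:310,150:410,::-1]
cv2.imwrite('pics/topc.png',cv2.resize(f,None,fx=3,fy=3,interpolation=cv2.INTER_CUBIC))
c=load('side0'); f=c['frame'][130:350,160:340,::-1]
cv2.imwrite('pics/sidec.png',cv2.resize(f,None,fx=2.7,fy=2.7,interpolation=cv2.INTER_CUBIC))
E
```

```text
(no output)
```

View pics/topc.png

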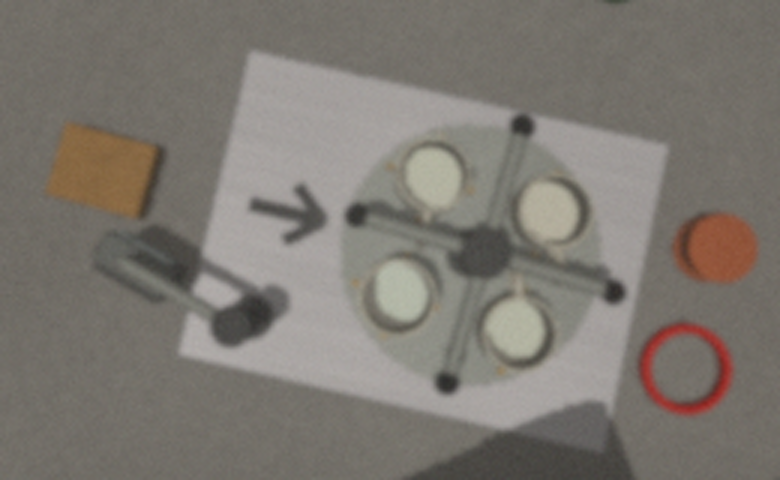

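View pics/sidec.png

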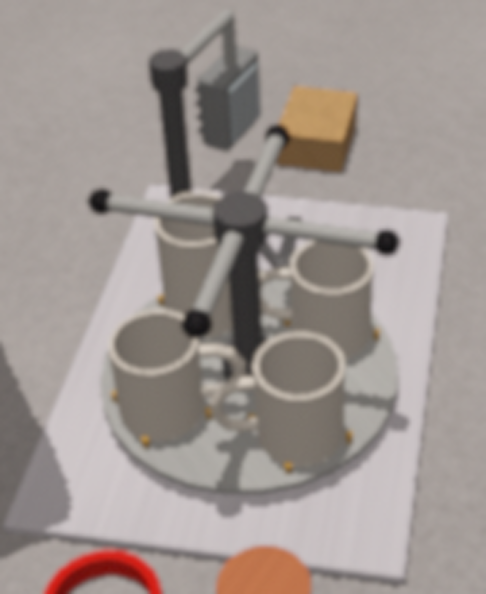

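Run:
```python
from h import *
c=load('top0')
P=lambda x,y,z:ray(c,150+x/3-.33,150+y/3-.33,z)
# plate mask
hsv=cv2.cvtColor(c['frame'],cv2.COLOR_RGB2HSV)
g=cv2.cvtColor(c['frame'],cv2.COLOR_RGB2GRAY)
cor=[(250,50),(668,145),(606,453),(180,354)]
C=np.array([P(*q,12) for q in cor]); print('corners',C.round(1).tolist())
print('edges',[np.linalg.norm(C[i]-C[(i+1)%4]).round(1) for i in range(4)], [np.degrees(np.arctan2(*(C[(i+1)%4]-C[i])[[1,0]])).round(2) for i in range(4)], C.mean(0))
B=np.array([P(*q,200) for q in [(522,125),(614,292),(447,382),(357,214)]]);print('balls',B.round(1).tolist())
hub=B.mean(0);print('hub',hub,np.linalg.norm(B-hub,axis=1),np.degrees(np.arctan2(B[:,1]-hub[1],B[:,0]-hub[0])))
print('arrow',P(252,205,14),P(326,221,14))
# top heights from depth
T=np.linalg.inv(c['world_to_cam']);vv,uu=np.mgrid[:420,:560];K=c['K'];z=c['z_map']
X=np.stack([(uu-K[0,2])/K[0,0]*z,-(vv-K[1,2])/K[1,1]*z,-z,np.ones_like(z)],-1)@T.T
for n,(x,y) in dict(a=(433,178),b=(550,210),c=(400,292),d=(516,328)).items():
    u=int(150+x/3);v=int(150+y/3); h=X[v-13:v+14,u-13:u+14,2].ravel(); h=h[(h<160)]
    print(n,u,v,np.percentile(h,[5,50,90,97]).round(0))
# cup top centres
for n,(x,y,zz) in dict(a=(433,178,114),b=(550,210,114),c=(400,290,144),d=(516,328,114)).items():
    p=P(x,y,zz); d=p-hub; print(n,p.round(1),np.hypot(*d[:2]).round(1),np.degrees(np.arctan2(d[1],d[0])).round(1))
print('post top',P(232,325,215),'elbow',P(112,248,205))
m=(X[...,2]>190)&(X[...,2]<230)
n_,l,s,ce=cv2.connectedComponentsWithStats(m[150:310,150:410].astype(np.uint8))
for i in range(1,n_):
    if s[i,4]>15:
        q=X[150:310,150:410][l==i]; print(s[i].tolist(),q[:,:3].mean(0).round(1),q[:,2].max().round(1))
```

```text
corners [[727.0, 104.4, 12.0], [632.6, -322.1, 12.0], [322.9, -257.4, 12.0], [417.9, 170.6, 12.0]]
edges [np.float64(436.8), np.float64(316.3), np.float64(438.4), np.float64(316.2)] [np.float64(-102.49), np.float64(168.21), np.float64(77.49), np.float64(-12.09)] [525.10178022 -76.10303108  12.        ]
balls [[632.8, -152.2, 200.0], [487.9, -231.9, 200.0], [409.4, -87.3, 200.0], [553.9, -8.5, 200.0]]
hub [ 521.01898957 -119.97748645  200.        ] [116.38242798 116.69941147 116.25607625 116.26546733] [ -16.09503133 -106.4817729   163.69148807   73.57944882]
arrow [568.35227986 100.01650101  14.        ] [552.71250224  24.89392911  14.        ]
a 294 209 [ 30.  38. 113. 116.]
b 333 220 [ 29.  39. 113. 117.]
c 283 247 [ 30.  38. 143. 146.]
d 322 259 [ 30.  38. 112. 116.]
a [591.  -78.5 114. ] 81.3 30.6
b [ 561.8 -188.2  114. ] 79.5 -59.1
c [486.9 -47.5 144. ] 80.1 115.2
d [ 451.8 -156.3  114. ] 78.2 -152.3
post top [457.69268984  97.51111372 215.        ] elbow [522.68877412 203.54588128 205.        ]
[115, 38, 94, 94, 1147] [ 519.2 -120.3  207.9] 220.4
[39, 85, 46, 31, 363] [474.4 129.4 209.4] 221.0
```

```bash
cat >> h.py <<'E'
from scipy.spatial.transform import Rotation as Ro
HUB=np.array([521.,-120.])
def row(o,pos,xang):
    """tool-frame row for world pos (mm) and tool-down with tool x at xang deg"""
    q=o['orientation'];R=Ro.from_quat(q[[1,2,3,0]])
    a=np.radians(xang);x=np.array([np.cos(a),np.sin(a),0]);z=np.array([0,0,-1.]);T=Ro.from_matrix(np.stack([x,np.cross(z,x),z],1))
    d=R.inv().apply(np.array(pos)-o['ee_pos'])/10; v=(R.inv()*T).as_rotvec()
    return {k:round(float(t),3) for k,t in zip(['dx','dy','dz','rx','ry','rz'],[*d,*v])}
def spoke_pose(th,r,off,z):
    a=np.radians(th);s=np.array([np.cos(a),np.sin(a)]);n=np.array([-s[1],s[0]])
    return [*(HUB+r*s+off*n),z]
E
python3 - <<'E'
from h import *; from rig import r
o=r.get_obs()
print(row(o,[284.5,-639,300],24)); print(row(o,spoke_pose(73.67,88,34,300),73.67))
E
```

```text
{'dx': 0.006, 'dy': -0.029, 'dz': -8.655, 'rx': -0.001, 'ry': -0.0, 'rz': -0.0}
{'dx': 45.821, 'dy': -46.736, 'dz': -8.613, 'rx': -0.001, 'ry': -0.0, 'rz': -0.867}
```

Emit:
jog_arm(targets=[{"dz":-5},{"dz":-8.6},{"dx":6,"dy":-6,"dz":-8.6},{"dx":45.8,"dy":-46.7,"dz":-8.6,"rz":-0.867},{"dx":45.8,"dy":-46.7,"dz":-8.6,"rz":-0.867},{"dx":45.8,"dy":-46.7,"dz":-8.6,"rz":-0.867},{"dx":45.8,"dy":-46.7,"dz":-8.6,"rz":-0.867},{"dx":45.8,"dy":-46.7,"dz":-8.6,"rz":-0.867},{"dx":45.8,"dy":-46.7,"dz":-8.6,"rz":-0.867},{"dx":45.8,"dy":-46.7,"dz":-8.6,"rz":-0.867}], fingers=0)

```text
validation failed for argument at $.ta...
```

Run:
```python
from h import *; from rig import r
o=r.get_obs();print(o['clock'],o['ee_pos'],o['finger_gap'])
print(row(o,spoke_pose(73.67,88,34,300),73.67))
```

```text
0.15 [ 284.53449695 -639.22655515  213.45279608] 91.42359527324233
{'dx': 45.821, 'dy': -46.736, 'dz': -8.613, 'rx': -0.001, 'ry': -0.0, 'rz': -0.867}
```

Emit:
jog_arm(targets=[{"dx":0,"dy":0,"dz":-5,"rx":0,"ry":0,"rz":0},{"dx":0,"dy":0,"dz":-8.6,"rx":0,"ry":0,"rz":0},{"dx":6,"dy":-6,"dz":-8.6,"rx":0,"ry":0,"rz":-0.1},{"dx":45.8,"dy":-46.7,"dz":-8.6,"rx":0,"ry":0,"rz":-0.867},{"dx":45.8,"dy":-46.7,"dz":-8.6,"rx":0,"ry":0,"rz":-0.867},{"dx":45.8,"dy":-46.7,"dz":-8.6,"rx":0,"ry":0,"rz":-0.867},{"dx":45.8,"dy":-46.7,"dz":-8.6,"rx":0,"ry":0,"rz":-0.867},{"dx":45.8,"dy":-46.7,"dz":-8.6,"rx":0,"ry":0,"rz":-0.867},{"dx":45.8,"dy":-46.7,"dz":-8.6,"rx":0,"ry":0,"rz":-0.867},{"dx":45.8,"dy":-46.7,"dz":-8.6,"rx":0,"ry":0,"rz":-0.867}], fingers=0)

```text
clock: 1.15
ee_pos: [424.6, -262.6, 299.7]
orientation: [-0.0, 0.8, 0.6, 0.0]
ft_force: [1.1, -0.6, -0.7]
finger_gap: 14.2
```

Run:
```python
from h import *; from rig import r
o=r.get_obs();print(o['clock'],o['ee_pos'],o['finger_gap'])
print(row(o,spoke_pose(73.67,88,34,300),73.67))
```

```text
1.15 [ 424.64008727 -262.61880118  299.6875884 ] 14.19171462027536
{'dx': 25.195, 'dy': 1.852, 'dz': -0.016, 'rx': -0.0, 'ry': -0.001, 'rz': 0.001}
```

Emit:
jog_arm(targets=[{"dx":25.2,"dy":1.9,"dz":0,"rx":0,"ry":0,"rz":0},{"dx":25.2,"dy":1.9,"dz":0,"rx":0,"ry":0,"rz":0},{"dx":25.2,"dy":1.9,"dz":0,"rx":0,"ry":0,"rz":0},{"dx":25.2,"dy":1.9,"dz":0,"rx":0,"ry":0,"rz":0},{"dx":25.2,"dy":1.9,"dz":0,"rx":0,"ry":0,"rz":0},{"dx":25.2,"dy":1.9,"dz":0,"rx":0,"ry":0,"rz":0},{"dx":25.2,"dy":1.9,"dz":0,"rx":0,"ry":0,"rz":0},{"dx":25.2,"dy":1.9,"dz":0,"rx":0,"ry":0,"rz":0},{"dx":25.2,"dy":1.9,"dz":0,"rx":0,"ry":0,"rz":0}])

```text
clock: 2.05
ee_pos: [513.2, -27.2, 299.8]
orientation: [-0.0, 0.801, 0.599, 0.0]
ft_force: [-0.4, -1.4, 0.2]
finger_gap: 0.6
```

Run:
```python
from h import *; from rig import r
o=r.get_obs();print(o['clock'],o['ee_pos'],o['finger_gap'])
for n in ['wrist','top','side']:
    c=r.camera(n); cv2.imwrite(f'pics/{n}1.png',c['frame'][:,:,::-1]); pickle.dump(c,open(f'{n}1.pkl','wb'))
print(row(o,spoke_pose(73.67,88,34,184),73.67))
```

```text
2.05 [513.23082091 -27.24746695 299.769798  ] 0.6108449792423941
{'dx': 0.112, 'dy': -0.041, 'dz': 11.577, 'rx': -0.0, 'ry': -0.0, 'rz': -0.001}
```

View pics/wrist1.png

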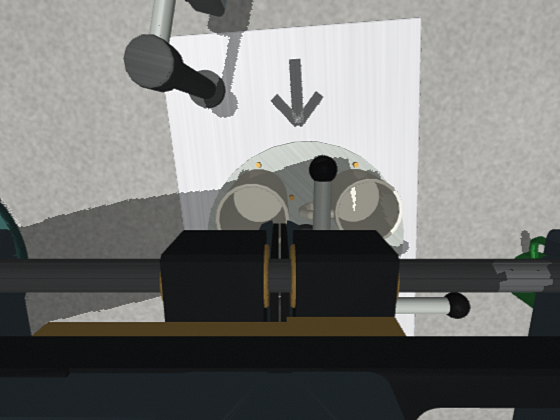

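View pics/side1.png

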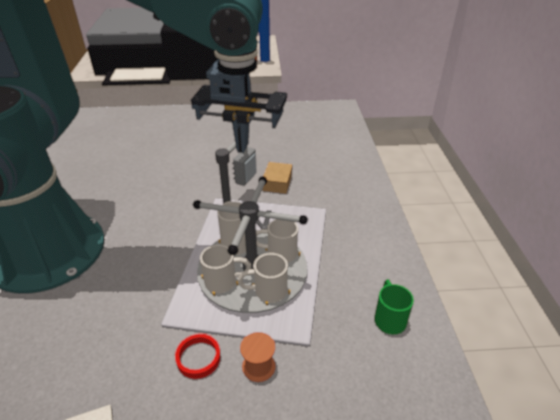

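View pics/top1.png

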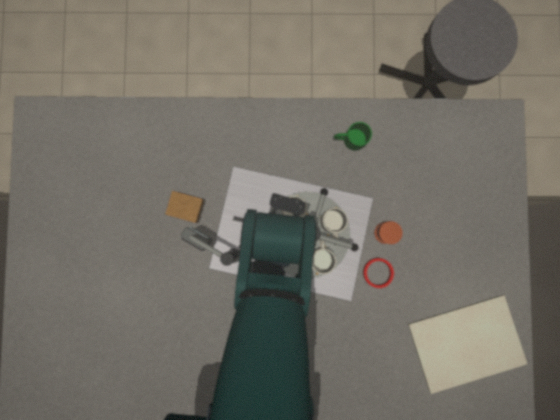

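Emit:
jog_arm(targets=[{"dx":0.1,"dy":0,"dz":4,"rx":0,"ry":0,"rz":0},{"dx":0.1,"dy":0,"dz":8,"rx":0,"ry":0,"rz":0},{"dx":0.1,"dy":0,"dz":10,"rx":0,"ry":0,"rz":0},{"dx":0.1,"dy":0,"dz":11.5,"rx":0,"ry":0,"rz":0},{"dx":0.1,"dy":0,"dz":11.5,"rx":0,"ry":0,"rz":0},{"dx":0.1,"dy":0,"dz":11.5,"rx":0,"ry":0,"rz":0}])

```text
clock: 2.8
ee_pos: [513.8, -26.4, 185.3]
orientation: [-0.0, 0.801, 0.599, 0.0]
ft_force: [-0.1, -0.6, -0.1]
finger_gap: 0.5
```

Run:
```python
from h import *; from rig import r
o=r.get_obs();print(o['clock'],o['ee_pos'],o['ft_force'])
for n in ['wrist','side']:
    c=r.camera(n); cv2.imwrite(f'pics/{n}2.png',c['frame'][:,:,::-1]); pickle.dump(c,open(f'{n}2.pkl','wb'))
c=c['frame'][80:300,160:340,::-1]; cv2.imwrite('pics/side2c.png',cv2.resize(c,None,fx=2.6,fy=2.6))
for th in range(0,45,4): print(th,row(o,spoke_pose(73.67-th,88,20.5,184),73.67-th))
```

```text
2.8 [513.80257113 -26.37571632 185.31163161] [-0.07488089 -0.59576296 -0.11886185]
0 {'dx': 0.02, 'dy': 1.273, 'dz': 0.131, 'rx': -0.0, 'ry': -0.001, 'rz': -0.002}
4 {'dx': 0.142, 'dy': 1.892, 'dz': 0.131, 'rx': -0.0, 'ry': -0.001, 'rz': 0.068}
8 {'dx': 0.221, 'dy': 2.517, 'dz': 0.131, 'rx': -0.0, 'ry': -0.001, 'rz': 0.138}
12 {'dx': 0.256, 'dy': 3.147, 'dz': 0.13, 'rx': -0.0, 'ry': -0.001, 'rz': 0.208}
16 {'dx': 0.248, 'dy': 3.778, 'dz': 0.13, 'rx': -0.0, 'ry': -0.001, 'rz': 0.278}
20 {'dx': 0.195, 'dy': 4.406, 'dz': 0.13, 'rx': -0.0, 'ry': -0.001, 'rz': 0.347}
24 {'dx': 0.099, 'dy': 5.03, 'dz': 0.13, 'rx': -0.0, 'ry': -0.001, 'rz': 0.417}
28 {'dx': -0.041, 'dy': 5.645, 'dz': 0.129, 'rx': -0.0, 'ry': -0.001, 'rz': 0.487}
32 {'dx': -0.223, 'dy': 6.248, 'dz': 0.129, 'rx': -0.0, 'ry': -0.001, 'rz': 0.557}
36 {'dx': -0.447, 'dy': 6.838, 'dz': 0.129, 'rx': -0.0, 'ry': -0.001, 'rz': 0.627}
40 {'dx': -0.712, 'dy': 7.41, 'dz': 0.128, 'rx': -0.001, 'ry': -0.0, 'rz': 0.697}
44 {'dx': -1.016, 'dy': 7.963, 'dz': 0.128, 'rx': -0.001, 'ry': -0.0, 'rz': 0.766}
```

View pics/wrist2.png

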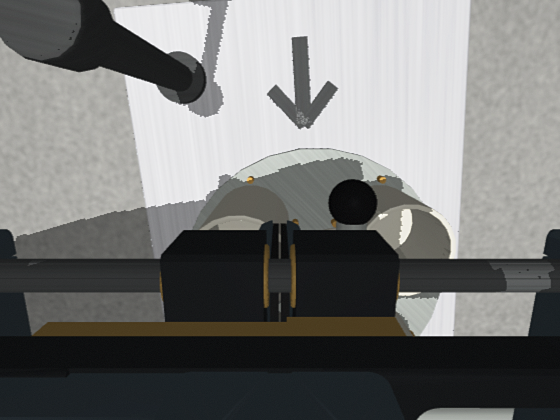

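View pics/side2c.png

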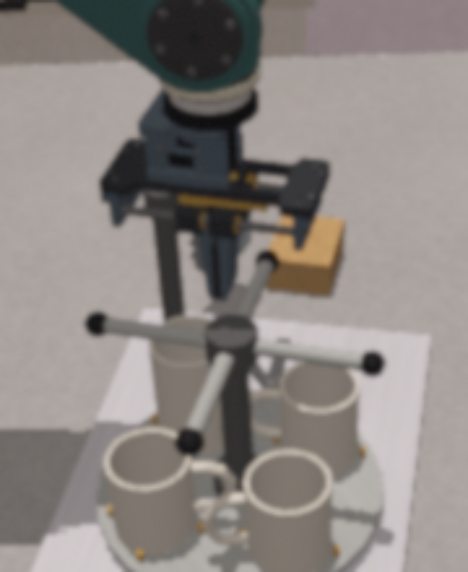

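Run:
```python
from h import *; from rig import r
o=r.get_obs()
for th in range(0,20,2): print(th,row(o,spoke_pose(73.67-th,80,20.5,184),73.67-th))
```

```text
0 {'dx': -0.806, 'dy': 1.233, 'dz': 0.198, 'rx': 0.001, 'ry': -0.001, 'rz': -0.001}
2 {'dx': -0.739, 'dy': 1.514, 'dz': 0.199, 'rx': 0.001, 'ry': -0.001, 'rz': 0.034}
4 {'dx': -0.682, 'dy': 1.796, 'dz': 0.199, 'rx': 0.001, 'ry': -0.001, 'rz': 0.069}
6 {'dx': -0.634, 'dy': 2.081, 'dz': 0.2, 'rx': 0.001, 'ry': -0.001, 'rz': 0.103}
8 {'dx': -0.597, 'dy': 2.366, 'dz': 0.2, 'rx': 0.001, 'ry': -0.001, 'rz': 0.138}
10 {'dx': -0.57, 'dy': 2.653, 'dz': 0.2, 'rx': 0.001, 'ry': -0.001, 'rz': 0.173}
12 {'dx': -0.552, 'dy': 2.941, 'dz': 0.201, 'rx': 0.001, 'ry': -0.001, 'rz': 0.208}
14 {'dx': -0.545, 'dy': 3.229, 'dz': 0.201, 'rx': 0.001, 'ry': -0.001, 'rz': 0.243}
16 {'dx': -0.548, 'dy': 3.518, 'dz': 0.201, 'rx': 0.001, 'ry': -0.001, 'rz': 0.278}
18 {'dx': -0.561, 'dy': 3.805, 'dz': 0.202, 'rx': 0.001, 'ry': -0.001, 'rz': 0.313}
```

Emit:
jog_arm(targets=[{"dx":-0.8,"dy":0.2,"dz":0.15,"rx":0,"ry":0,"rz":0},{"dx":-0.8,"dy":0.7,"dz":0.15,"rx":0,"ry":0,"rz":0},{"dx":-0.8,"dy":1.2,"dz":0.15,"rx":0,"ry":0,"rz":0},{"dx":-0.74,"dy":1.5,"dz":0.15,"rx":0,"ry":0,"rz":0.034},{"dx":-0.68,"dy":1.8,"dz":0.15,"rx":0,"ry":0,"rz":0.069},{"dx":-0.63,"dy":2.08,"dz":0.15,"rx":0,"ry":0,"rz":0.103},{"dx":-0.6,"dy":2.37,"dz":0.15,"rx":0,"ry":0,"rz":0.138},{"dx":-0.57,"dy":2.65,"dz":0.15,"rx":0,"ry":0,"rz":0.173},{"dx":-0.55,"dy":2.94,"dz":0.15,"rx":0,"ry":0,"rz":0.208},{"dx":-0.55,"dy":2.94,"dz":0.15,"rx":0,"ry":0,"rz":0.208}])

```text
clock: 3.9
ee_pos: [541.6, -40.0, 184.6]
orientation: [0.0, 0.859, 0.512, 0.001]
ft_force: [-0.4, 0.1, 0.4]
finger_gap: 0.4
```

Run:
```python
from h import *; from rig import r
o=r.get_obs();print(o['clock'],o['ee_pos'],o['ft_force'])
d=o['ee_pos'][:2]-HUB; print(np.hypot(*d),np.degrees(np.arctan2(d[1],d[0])))
for n in ['wrist','side']:
    c=r.camera(n); cv2.imwrite(f'pics/{n}3.png',c['frame'][:,:,::-1]); pickle.dump(c,open(f'{n}3.pkl','wb'))
c=c['frame'][80:300,160:340,::-1]; cv2.imwrite('pics/side3c.png',cv2.resize(c,None,fx=2.6,fy=2.6))
```

```text
3.9 [541.56460858 -40.00324249 184.63340559] [-0.39982299  0.13986102  0.36030522]
82.59772598588111 75.5832485094008
```

View pics/wrist3.png

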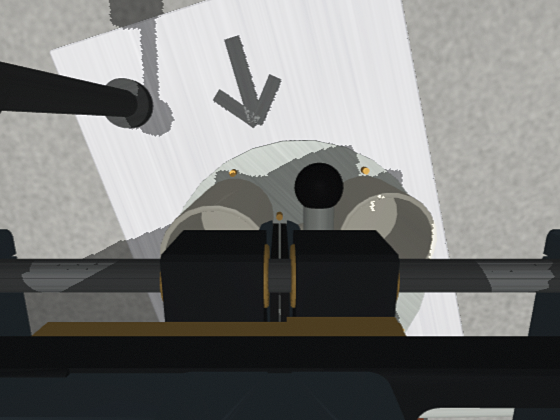

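View pics/side3c.png

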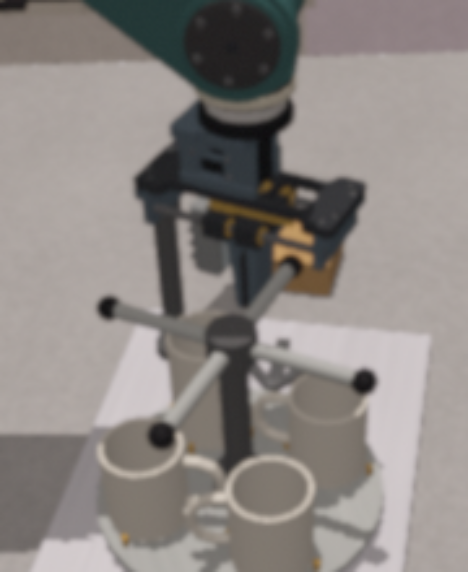

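Run:
```python
from h import *; from rig import r
w=load('wrist3');s=load('side3')
def ang(p): d=p[:2]-HUB; return np.hypot(*d).round(1),np.degrees(np.arctan2(d[1],d[0])).round(2)
print('wrist ball',ang(ray(w,319,186,200)))
w2=load('wrist2');print('before',ang(ray(w2,353,203,200)))
for x,y in [(108,308),(364,381),(162,434),(291,268)]:
    print('side',ang(ray(s,160+x/2.6-.3,80+y/2.6-.3,200)))
o=r.get_obs()
print('arrow wrist',ang(ray(w,258,126,13)),ang(ray(w,232,38,13)),ang(ray(w2,304,126,13)),ang(ray(w2,299,37,13)))
t=load('top0')
```

```text
wrist ball (np.float64(118.1), np.float64(62.69))
before (np.float64(117.7), np.float64(73.45))
side (np.float64(118.8), np.float64(151.81))
side (np.float64(114.4), np.float64(-26.12))
side (np.float64(112.6), np.float64(-118.34))
side (np.float64(115.3), np.float64(62.79))
arrow wrist (np.float64(148.8), np.float64(77.24)) (np.float64(229.2), np.float64(77.42)) (np.float64(151.1), np.float64(77.32)) (np.float64(229.5), np.float64(77.48))
```

Run:
```python
from h import *; from rig import r
o=r.get_obs()
for th in np.arange(61.,35,-2.6): print(round(th,1),row(o,spoke_pose(th,80,18.4,184),th))
```

```text
61.0 {'dx': 0.013, 'dy': 0.283, 'dz': 0.057, 'rx': 0.001, 'ry': -0.001, 'rz': 0.013}
58.4 {'dx': 0.084, 'dy': 0.648, 'dz': 0.057, 'rx': 0.001, 'ry': -0.001, 'rz': 0.058}
55.8 {'dx': 0.138, 'dy': 1.017, 'dz': 0.058, 'rx': 0.001, 'ry': -0.001, 'rz': 0.104}
53.2 {'dx': 0.175, 'dy': 1.388, 'dz': 0.058, 'rx': 0.001, 'ry': -0.001, 'rz': 0.149}
50.6 {'dx': 0.195, 'dy': 1.759, 'dz': 0.059, 'rx': 0.001, 'ry': -0.001, 'rz': 0.194}
48.0 {'dx': 0.199, 'dy': 2.132, 'dz': 0.059, 'rx': 0.001, 'ry': -0.001, 'rz': 0.24}
45.4 {'dx': 0.185, 'dy': 2.504, 'dz': 0.06, 'rx': 0.001, 'ry': -0.001, 'rz': 0.285}
42.8 {'dx': 0.155, 'dy': 2.875, 'dz': 0.06, 'rx': 0.001, 'ry': -0.001, 'rz': 0.33}
40.2 {'dx': 0.107, 'dy': 3.245, 'dz': 0.06, 'rx': 0.001, 'ry': -0.001, 'rz': 0.376}
37.6 {'dx': 0.044, 'dy': 3.612, 'dz': 0.061, 'rx': 0.001, 'ry': -0.001, 'rz': 0.421}
```

Emit:
jog_arm(targets=[{"dx":0.01,"dy":0.28,"dz":0,"rx":0,"ry":0,"rz":0.013},{"dx":0.08,"dy":0.65,"dz":0,"rx":0,"ry":0,"rz":0.058},{"dx":0.14,"dy":1.02,"dz":0,"rx":0,"ry":0,"rz":0.104},{"dx":0.18,"dy":1.39,"dz":0,"rx":0,"ry":0,"rz":0.15},{"dx":0.2,"dy":1.76,"dz":0,"rx":0,"ry":0,"rz":0.195},{"dx":0.2,"dy":2.13,"dz":0,"rx":0,"ry":0,"rz":0.24},{"dx":0.19,"dy":2.5,"dz":0,"rx":0,"ry":0,"rz":0.285},{"dx":0.16,"dy":2.8,"dz":0,"rx":0,"ry":0,"rz":0.325},{"dx":0.12,"dy":3.1,"dz":0,"rx":0,"ry":0,"rz":0.36},{"dx":0.12,"dy":3.1,"dz":0,"rx":0,"ry":0,"rz":0.36}])

```text
clock: 5.0
ee_pos: [569.4, -53.7, 184.6]
orientation: [0.0, 0.936, 0.351, 0.001]
ft_force: [-0.2, 0.4, -0.3]
finger_gap: 0.5
```

Run:
```python
from h import *; from rig import r
o=r.get_obs();print(o['clock'],o['ee_pos'],o['ft_force'])
d=o['ee_pos'][:2]-HUB; print(np.hypot(*d),np.degrees(np.arctan2(d[1],d[0])))
for n in ['wrist','side']:
    c=r.camera(n); cv2.imwrite(f'pics/{n}4.png',c['frame'][:,:,::-1]); pickle.dump(c,open(f'{n}4.pkl','wb'))
c=c['frame'][80:300,160:340,::-1]; cv2.imwrite('pics/side4c.png',cv2.resize(c,None,fx=2.6,fy=2.6))
```

```text
5.0 [569.36718538 -53.70632148 184.60078361] [-0.19517216  0.35448779 -0.28458751]
82.06239354421353 53.88589459001958
```

View pics/wrist4.png

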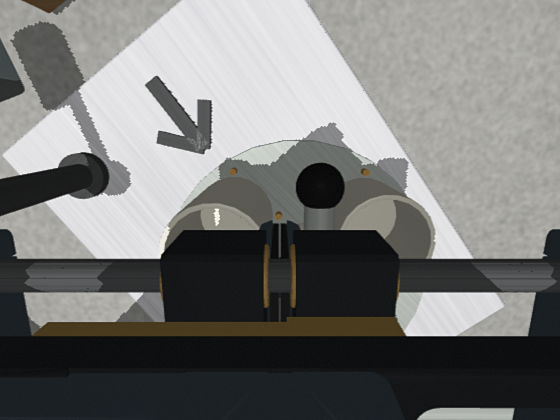

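View pics/side4c.png

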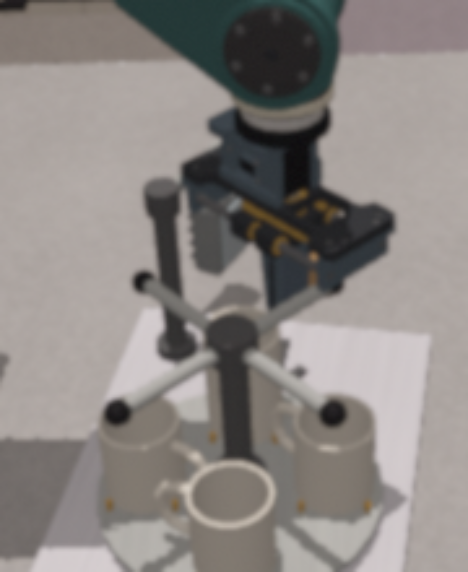

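Run:
```python
from h import *; from rig import r
w=load('wrist4');s=load('side4')
def ang(p): d=p[:2]-HUB; return np.hypot(*d).round(1),np.degrees(np.arctan2(d[1],d[0])).round(2)
print('wrist ball',ang(ray(w,320,186,200)))
for x,y in [(143,282),(118,411),(332,411)]:
    print('side',ang(ray(s,160+x/2.6-.3,80+y/2.6-.3,200)))
print('arrow wrist',ang(ray(w,204,152,13)),ang(ray(w,152,80,13)))
o=r.get_obs()
for th in np.arange(40.5,31,-1): print(round(th,1),row(o,spoke_pose(th,80,18.4,184),th))
```

```text
wrist ball (np.float64(117.9), np.float64(41.1))
side (np.float64(119.0), np.float64(130.27))
side (np.float64(113.5), np.float64(-140.73))
side (np.float64(111.7), np.float64(-47.79))
arrow wrist (np.float64(149.6), np.float64(78.56)) (np.float64(229.2), np.float64(77.4))
40.5 {'dx': 0.024, 'dy': 0.087, 'dz': 0.062, 'rx': 0.001, 'ry': -0.002, 'rz': 0.012}
39.5 {'dx': 0.054, 'dy': 0.227, 'dz': 0.062, 'rx': 0.001, 'ry': -0.002, 'rz': 0.029}
38.5 {'dx': 0.081, 'dy': 0.368, 'dz': 0.063, 'rx': 0.001, 'ry': -0.002, 'rz': 0.047}
37.5 {'dx': 0.105, 'dy': 0.509, 'dz': 0.063, 'rx': 0.001, 'ry': -0.002, 'rz': 0.064}
36.5 {'dx': 0.127, 'dy': 0.651, 'dz': 0.063, 'rx': 0.001, 'ry': -0.002, 'rz': 0.081}
35.5 {'dx': 0.146, 'dy': 0.793, 'dz': 0.063, 'rx': 0.001, 'ry': -0.002, 'rz': 0.099}
34.5 {'dx': 0.163, 'dy': 0.935, 'dz': 0.063, 'rx': 0.001, 'ry': -0.002, 'rz': 0.116}
33.5 {'dx': 0.178, 'dy': 1.078, 'dz': 0.063, 'rx': 0.001, 'ry': -0.002, 'rz': 0.134}
32.5 {'dx': 0.19, 'dy': 1.22, 'dz': 0.063, 'rx': 0.001, 'ry': -0.002, 'rz': 0.151}
31.5 {'dx': 0.199, 'dy': 1.363, 'dz': 0.064, 'rx': 0.001, 'ry': -0.002, 'rz': 0.169}
```

Emit:
jog_arm(targets=[{"dx":0.02,"dy":0.1,"dz":0,"rx":0,"ry":0,"rz":0.012},{"dx":0.05,"dy":0.23,"dz":0,"rx":0,"ry":0,"rz":0.029},{"dx":0.08,"dy":0.37,"dz":0,"rx":0,"ry":0,"rz":0.047},{"dx":0.1,"dy":0.51,"dz":0,"rx":0,"ry":0,"rz":0.064},{"dx":0.13,"dy":0.65,"dz":0,"rx":0,"ry":0,"rz":0.081},{"dx":0.15,"dy":0.79,"dz":0,"rx":0,"ry":0,"rz":0.099},{"dx":0.16,"dy":0.9,"dz":0,"rx":0,"ry":0,"rz":0.112},{"dx":0.16,"dy":0.95,"dz":0,"rx":0,"ry":0,"rz":0.118},{"dx":0.16,"dy":0.95,"dz":0,"rx":0,"ry":0,"rz":0.118},{"dx":0.16,"dy":0.95,"dz":0,"rx":0,"ry":0,"rz":0.118}])

```text
clock: 6.1
ee_pos: [576.7, -59.7, 184.7]
orientation: [0.0, 0.955, 0.296, 0.001]
ft_force: [-0.6, 0.2, 0.2]
finger_gap: 0.5
```

Run:
```python
from h import *; from rig import r
o=r.get_obs();print(o['clock'],o['ee_pos'],o['ft_force'])
d=o['ee_pos'][:2]-HUB; print(np.hypot(*d),np.degrees(np.arctan2(d[1],d[0])))
for n in ['wrist','side','top']:
    c=r.camera(n); cv2.imwrite(f'pics/{n}5.png',c['frame'][:,:,::-1]); pickle.dump(c,open(f'{n}5.pkl','wb'))
```

```text
6.1 [576.74231378 -59.71537482 184.69118039] [-0.56437182  0.17412115  0.20447596]
82.10628221109488 47.241914156857845
```

View pics/wrist5.png

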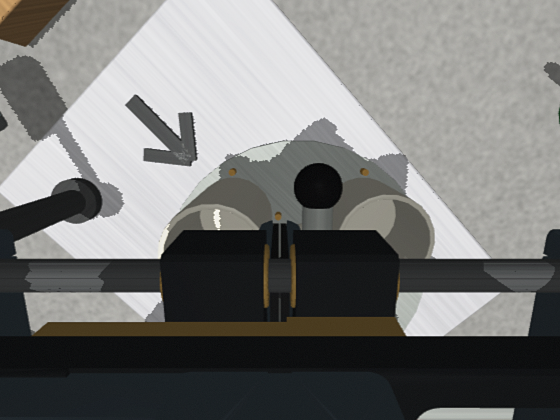

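View pics/top5.png

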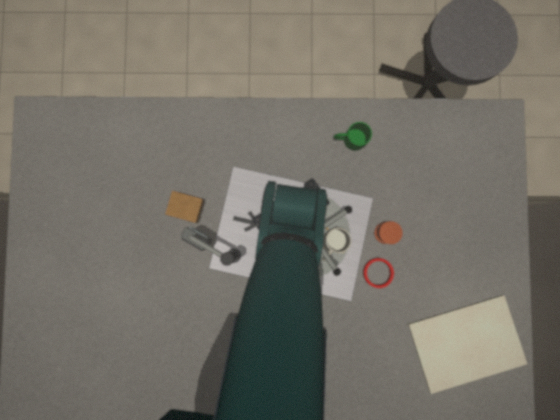

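Run:
```python
from h import *; from rig import r
w=load('wrist5')
def ang(p): d=p[:2]-HUB; return np.hypot(*d).round(1),np.degrees(np.arctan2(d[1],d[0])).round(2)
print('wrist ball',ang(ray(w,318,186.5,200)))
print('arrow wrist',ang(ray(w,195,164,13)),ang(ray(w,132,100,13)))
o=r.get_obs()
print(row(o,spoke_pose(34.3,80,36,184),34)); print(row(o,spoke_pose(34.3,80,36,300),34)); print(row(o,[300,-450,300],34))
```

```text
wrist ball (np.float64(117.7), np.float64(34.89))
arrow wrist (np.float64(146.8), np.float64(77.56)) (np.float64(228.6), np.float64(77.47))
{'dx': 0.007, 'dy': -1.756, 'dz': 0.068, 'rx': 0.001, 'ry': -0.002, 'rz': 0.007}
{'dx': 0.028, 'dy': -1.746, 'dz': -11.532, 'rx': 0.001, 'ry': -0.002, 'rz': 0.007}
{'dx': -44.86, 'dy': 16.575, 'dz': -11.6, 'rx': 0.001, 'ry': -0.002, 'rz': 0.007}
```

Emit:
jog_arm(targets=[{"dx":0,"dy":-1.7,"dz":0,"rx":0,"ry":0,"rz":0},{"dx":0,"dy":-1.7,"dz":0,"rx":0,"ry":0,"rz":0},{"dx":0,"dy":-1.7,"dz":-5,"rx":0,"ry":0,"rz":0},{"dx":0,"dy":-1.7,"dz":-10,"rx":0,"ry":0,"rz":0},{"dx":0,"dy":-1.7,"dz":-11.5,"rx":0,"ry":0,"rz":0},{"dx":-45,"dy":16.5,"dz":-11.5,"rx":0,"ry":0,"rz":0},{"dx":-45,"dy":16.5,"dz":-11.5,"rx":0,"ry":0,"rz":0},{"dx":-45,"dy":16.5,"dz":-11.5,"rx":0,"ry":0,"rz":0},{"dx":-45,"dy":16.5,"dz":-11.5,"rx":0,"ry":0,"rz":0},{"dx":-45,"dy":16.5,"dz":-11.5,"rx":0,"ry":0,"rz":0}])

```text
clock: 7.25
ee_pos: [427.1, -255.0, 299.1]
orientation: [0.0, 0.955, 0.296, 0.001]
ft_force: [0.9, -0.2, -0.5]
finger_gap: 0.7
```

Run:
```python
from h import *; from rig import r
o=r.get_obs();print(o['clock'],o['ee_pos'],o['ft_force'])
for n in ['top']:
    c=r.camera(n); pickle.dump(c,open(f'{n}6.pkl','wb'))
f=c['frame'][150:310,150:410,::-1]
cv2.imwrite('pics/top6c.png',cv2.resize(f,None,fx=3,fy=3,interpolation=cv2.INTER_CUBIC))
```

```text
7.25 [ 427.12075586 -255.04725403  299.11775897] [ 0.91803295 -0.20752939 -0.53871158]
```

View pics/top6c.png

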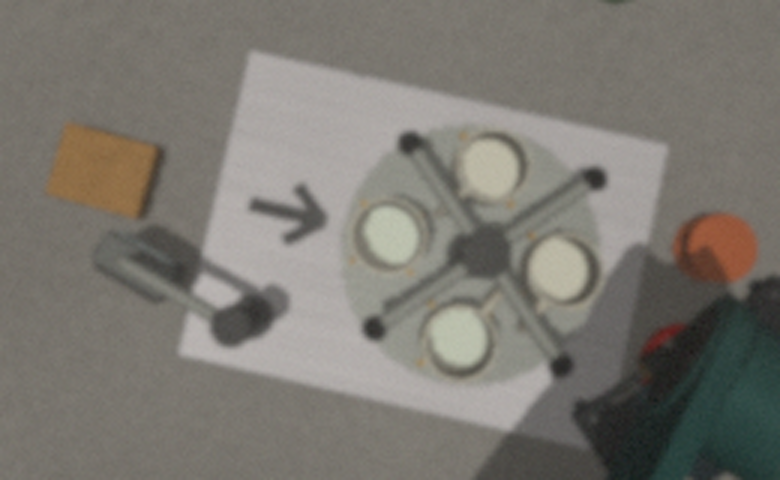

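```bash
cat > meas.py <<'E'
from h import *
def balls(c,pts):
    g=cv2.cvtColor(c['frame'],cv2.COLOR_RGB2GRAY).astype(float); out=[]
    for x,y in pts:
        u,v=150+x/3-.33,150+y/3-.33
        for _ in range(4):
            vv,uu=np.mgrid[round(v)-6:round(v)+7,round(u)-6:round(u)+7]
            w=np.clip(60-g[vv,uu],0,None)*(np.hypot(vv-v,uu-u)<6); u,v=(w*uu).sum()/w.sum(),(w*vv).sum()/w.sum()
        out.append(ray(c,u,v,200))
    return np.array(out)
def rep(B):
    h=B.mean(0)[:2]; a=np.degrees(np.arctan2(B[:,1]-h[1],B[:,0]-h[0])); return h.round(2),np.linalg.norm(B[:,:2]-h,axis=1).round(1),(a%90).round(2),(a%90).mean().round(2)
E
python3 - <<'E'
from meas import *
c0=load('top0');c=load('top6')
print(rep(balls(c0,[(522,125),(614,292),(447,382),(357,214)])))
print(rep(balls(c,[(410,142),(595,178),(562,366),(373,328)])))
g=cv2.cvtColor(c['frame'],cv2.COLOR_RGB2GRAY)
m=np.zeros_like(g);roi=(slice(205,236),slice(228,262));print(np.percentile(g[roi],[5,50,90]))
m[roi]=(g[roi]<100); 
n,l,s,ce=cv2.connectedComponentsWithStats(m);i=1+np.argmax(s[1:,4]);vv,uu=np.nonzero(l==i);print(s[i])
P=np.array([ray(c,u,v,13)[:2] for u,v in zip(uu,vv)]);mu=P.mean(0);
w,V=np.linalg.eigh(np.cov((P-mu).T));d=V[:,1];d=d*np.sign(d[1]);print('arrow axis',np.degrees(np.arctan2(d[1],d[0])),'mean',mu)
for h in ([521,-120],): dd=mu-h;print('arrow centroid ang from hub',np.degrees(np.arctan2(dd[1],dd[0])))
# plate edges: bright mask contour minAreaRect
for cc in (c0,):
    f=cc['frame'].astype(int);b=(f[...,2]>128).astype(np.uint8);b[:150]=0;b[310:]=0;b[:,:200]=0;b[:,380:]=0
    k,_=cv2.findContours(b,0,2);k=max(k,key=cv2.contourArea);hh=cv2.convexHull(k)[:,0]
    W=np.array([ray(cc,u,v,12)[:2] for u,v in hh],np.float32);print(cv2.minAreaRect(W))
E
```

```text
(array([ 520.87, -119.73]), array([116.7, 116.9, 116.7, 116.4]), array([73.88, 73.84, 73.67, 73.81]), np.float64(73.8))
(array([ 520.85, -119.88]), array([116. , 116.4, 117.5, 117. ]), array([34.28, 34.67, 34.57, 33.97]), np.float64(34.37))
[ 87.65 170.   175.  ]
[234 213  24  17 119]
arrow axis 78.37135125135289 mean [559.54164677  55.37220395]
arrow centroid ang from hub 77.60512134823944
((525.228515625, -74.27032470703125), (439.4851989746094, 318.2808837890625), 77.64786529541016)
```

```bash
cat >> meas.py <<'E'
def cloud(c):
    T=np.linalg.inv(c['world_to_cam']);vv,uu=np.mgrid[:420,:560];K=c['K'];z=c['z_map']
    return (np.stack([(uu-K[0,2])/K[0,0]*z,-(vv-K[1,2])/K[1,1]*z,-z,np.ones_like(z)],-1)@T.T)[...,:3]
def fitc(P):
    A=np.c_[2*P,np.ones(len(P))];s=np.linalg.lstsq(A,(P**2).sum(1),rcond=None)[0];return s[:2],np.sqrt(s[2]+s[:2]@s[:2])
E
python3 - <<'E'
from meas import *
H=np.array([520.9,-119.8])
for n,g0 in [('top0',118.7),('top6',79.37)]:
    X=cloud(load(n)).reshape(-1,3); p=H+85*np.array([np.cos(np.radians(g0)),np.sin(np.radians(g0))])
    q=X[(abs(X[:,2]-143)<7)&(abs(np.hypot(*(X[:,:2]-p).T)-34)<9)]
    ce,ra=fitc(q[:,:2]); d=ce-H; print(n,len(q),ce,ra,np.hypot(*d),np.degrees(np.arctan2(d[1],d[0])))
E
```

```text
top0 122 [479.27543538 -46.21882011] 33.70212781594852 84.53871547220302 119.49665894571238
top6 118 [535.66374862 -37.32004453] 33.713809393551216 83.7908785444951 79.85164358497028
```

Run:
```python
from meas import *; from rig import r
o=r.get_obs()
print(row(o,spoke_pose(34.4,80,36,300),34.4));print(row(o,spoke_pose(34.4,80,36,184.6),34.4))
for th in (35.4,34.4,33.9,33.4,32.9,32.4,32.3): print(th,row(o,spoke_pose(th,80,18.3,184.6),th))
```

```text
{'dx': 23.853, 'dy': -9.669, 'dz': -0.104, 'rx': 0.001, 'ry': -0.0, 'rz': -0.002}
{'dx': 23.849, 'dy': -9.684, 'dz': 11.436, 'rx': 0.001, 'ry': -0.0, 'rz': -0.002}
35.4 {'dx': 23.819, 'dy': -8.054, 'dz': 11.438, 'rx': 0.001, 'ry': -0.0, 'rz': -0.019}
34.4 {'dx': 23.852, 'dy': -7.914, 'dz': 11.439, 'rx': 0.001, 'ry': -0.0, 'rz': -0.002}
33.9 {'dx': 23.868, 'dy': -7.845, 'dz': 11.439, 'rx': 0.001, 'ry': -0.0, 'rz': 0.007}
33.4 {'dx': 23.883, 'dy': -7.775, 'dz': 11.439, 'rx': 0.001, 'ry': -0.0, 'rz': 0.016}
32.9 {'dx': 23.898, 'dy': -7.704, 'dz': 11.439, 'rx': 0.001, 'ry': -0.0, 'rz': 0.025}
32.4 {'dx': 23.911, 'dy': -7.634, 'dz': 11.439, 'rx': 0.001, 'ry': -0.0, 'rz': 0.033}
32.3 {'dx': 23.914, 'dy': -7.62, 'dz': 11.439, 'rx': 0.001, 'ry': -0.0, 'rz': 0.035}
```

Emit:
jog_arm(targets=[{"dx":23.9,"dy":-9.7,"dz":0,"rx":0,"ry":0,"rz":0},{"dx":23.9,"dy":-9.7,"dz":0,"rx":0,"ry":0,"rz":0},{"dx":23.9,"dy":-9.7,"dz":0,"rx":0,"ry":0,"rz":0},{"dx":23.9,"dy":-9.7,"dz":0,"rx":0,"ry":0,"rz":0},{"dx":23.9,"dy":-9.7,"dz":0,"rx":0,"ry":0,"rz":0},{"dx":23.9,"dy":-9.7,"dz":0,"rx":0,"ry":0,"rz":0},{"dx":23.9,"dy":-9.7,"dz":0,"rx":0,"ry":0,"rz":0},{"dx":23.9,"dy":-9.7,"dz":0,"rx":0,"ry":0,"rz":0}])

```text
clock: 8.1
ee_pos: [566.2, -45.1, 298.6]
orientation: [0.001, 0.956, 0.295, 0.0]
ft_force: [0.1, -0.1, -0.2]
finger_gap: 0.4
```

Run:
```python
from meas import *; from rig import r
o=r.get_obs(); print(o['clock'],o['ee_pos'])
print(row(o,spoke_pose(34.4,80,36,300),34.4));print(row(o,spoke_pose(34.4,80,36,184.6),34.4))
for th in (35.4,34.4,33.9,33.4,32.9,32.4,32.3): print(th,row(o,spoke_pose(th,80,18.3,184.6),th))
```

```text
8.1 [566.24738904 -45.05911649 298.60411454]
{'dx': 0.033, 'dy': 0.027, 'dz': -0.14, 'rx': 0.001, 'ry': 0.0, 'rz': -0.002}
{'dx': 0.036, 'dy': 0.014, 'dz': 11.4, 'rx': 0.001, 'ry': 0.0, 'rz': -0.002}
35.4 {'dx': 0.006, 'dy': 1.645, 'dz': 11.402, 'rx': 0.001, 'ry': 0.0, 'rz': -0.019}
34.4 {'dx': 0.039, 'dy': 1.784, 'dz': 11.402, 'rx': 0.001, 'ry': 0.0, 'rz': -0.002}
33.9 {'dx': 0.055, 'dy': 1.854, 'dz': 11.403, 'rx': 0.001, 'ry': 0.0, 'rz': 0.007}
33.4 {'dx': 0.07, 'dy': 1.924, 'dz': 11.403, 'rx': 0.001, 'ry': 0.0, 'rz': 0.016}
32.9 {'dx': 0.085, 'dy': 1.994, 'dz': 11.403, 'rx': 0.001, 'ry': 0.0, 'rz': 0.024}
32.4 {'dx': 0.099, 'dy': 2.064, 'dz': 11.403, 'rx': 0.001, 'ry': 0.0, 'rz': 0.033}
32.3 {'dx': 0.101, 'dy': 2.078, 'dz': 11.403, 'rx': 0.001, 'ry': 0.0, 'rz': 0.035}
```

Emit:
jog_arm(targets=[{"dx":0,"dy":0,"dz":4,"rx":0,"ry":0,"rz":0},{"dx":0,"dy":0,"dz":8,"rx":0,"ry":0,"rz":0},{"dx":0,"dy":0,"dz":11,"rx":0,"ry":0,"rz":0},{"dx":0,"dy":0,"dz":11.4,"rx":0,"ry":0,"rz":0},{"dx":0,"dy":0,"dz":11.4,"rx":0,"ry":0,"rz":0},{"dx":0,"dy":0.5,"dz":11.4,"rx":0,"ry":0,"rz":0},{"dx":0,"dy":1,"dz":11.4,"rx":0,"ry":0,"rz":0},{"dx":0.02,"dy":1.4,"dz":11.4,"rx":0,"ry":0,"rz":0},{"dx":0.04,"dy":1.6,"dz":11.4,"rx":0,"ry":0,"rz":0},{"dx":0.04,"dy":1.7,"dz":11.4,"rx":0,"ry":0,"rz":0}])

```text
clock: 9.1
ee_pos: [576.5, -59.3, 184.9]
orientation: [0.001, 0.956, 0.295, 0.0]
ft_force: [0.5, -0.0, 0.1]
finger_gap: 0.7
```

Run:
```python
from meas import *; from rig import r
o=r.get_obs(); print(o['clock'],o['ee_pos'])
for th in (34.4,33.9,33.4,32.9,32.4,32.3): print(th,row(o,spoke_pose(th,80,18.3,184.6),th))
```

```text
9.1 [576.49211117 -59.25556819 184.93795774]
34.4 {'dx': -0.011, 'dy': 0.047, 'dz': 0.034, 'rx': 0.001, 'ry': -0.0, 'rz': -0.002}
33.9 {'dx': 0.005, 'dy': 0.117, 'dz': 0.034, 'rx': 0.001, 'ry': -0.0, 'rz': 0.007}
33.4 {'dx': 0.02, 'dy': 0.187, 'dz': 0.034, 'rx': 0.001, 'ry': -0.0, 'rz': 0.016}
32.9 {'dx': 0.035, 'dy': 0.257, 'dz': 0.034, 'rx': 0.001, 'ry': -0.0, 'rz': 0.024}
32.4 {'dx': 0.049, 'dy': 0.327, 'dz': 0.034, 'rx': 0.001, 'ry': -0.0, 'rz': 0.033}
32.3 {'dx': 0.052, 'dy': 0.341, 'dz': 0.034, 'rx': 0.001, 'ry': -0.0, 'rz': 0.035}
```

Final nudge, then back off and up toward a clear view.

Emit:
jog_arm(targets=[{"dx":0,"dy":0.08,"dz":0,"rx":0,"ry":0,"rz":0},{"dx":0.01,"dy":0.15,"dz":0,"rx":0,"ry":0,"rz":0.01},{"dx":0.02,"dy":0.2,"dz":0,"rx":0,"ry":0,"rz":0.017},{"dx":0.03,"dy":0.25,"dz":0,"rx":0,"ry":0,"rz":0.024},{"dx":0.04,"dy":0.3,"dz":0,"rx":0,"ry":0,"rz":0.03},{"dx":0.05,"dy":0.34,"dz":0,"rx":0,"ry":0,"rz":0.035},{"dx":0.05,"dy":0.34,"dz":0,"rx":0,"ry":0,"rz":0.035},{"dx":0.05,"dy":0.34,"dz":0,"rx":0,"ry":0,"rz":0.035}])

```text
clock: 9.9
ee_pos: [578.8, -61.8, 184.9]
orientation: [0.001, 0.961, 0.278, 0.0]
ft_force: [0.6, -0.5, -0.3]
finger_gap: 0.7
```

Emit:
jog_arm(targets=[{"dx":0,"dy":-1.7,"dz":0,"rx":0,"ry":0,"rz":0},{"dx":0,"dy":-1.7,"dz":0,"rx":0,"ry":0,"rz":0},{"dx":0,"dy":-1.7,"dz":-5,"rx":0,"ry":0,"rz":0},{"dx":0,"dy":-1.7,"dz":-10,"rx":0,"ry":0,"rz":0},{"dx":0,"dy":-1.7,"dz":-11.5,"rx":0,"ry":0,"rz":0},{"dx":-45,"dy":16.5,"dz":-11.5,"rx":0,"ry":0,"rz":0},{"dx":-45,"dy":16.5,"dz":-11.5,"rx":0,"ry":0,"rz":0},{"dx":-45,"dy":16.5,"dz":-11.5,"rx":0,"ry":0,"rz":0},{"dx":-45,"dy":16.5,"dz":-11.5,"rx":0,"ry":0,"rz":0},{"dx":-45,"dy":16.5,"dz":-11.5,"rx":0,"ry":0,"rz":0}])

```text
clock: 10.9
ee_pos: [422.3, -251.3, 299.8]
orientation: [0.001, 0.96, 0.278, 0.0]
ft_force: [-0.1, -1.0, -0.6]
finger_gap: 0.3
```

Run:
```python
from meas import *; from rig import r
o=r.get_obs();print(o['clock'],o['ee_pos'],o['ft_force'])
c=r.camera('top'); pickle.dump(c,open('top7.pkl','wb'))
f=c['frame'][150:310,150:410,::-1]
cv2.imwrite('pics/top7c.png',cv2.resize(f,None,fx=3,fy=3,interpolation=cv2.INTER_CUBIC))
print(rep(balls(c,[(410,142),(595,178),(562,366),(373,328)])))
H=np.array([520.9,-119.8]);X=cloud(c).reshape(-1,3); p=H+85*np.array([np.cos(np.radians(77.5)),np.sin(np.radians(77.5))])
q=X[(abs(X[:,2]-143)<7)&(abs(np.hypot(*(X[:,:2]-p).T)-34)<9)]
ce,ra=fitc(q[:,:2]); d=ce-H; print(len(q),ce,ra,np.hypot(*d),np.degrees(np.arctan2(d[1],d[0])))
```

```text
10.9 [ 422.26358503 -251.26113138  299.78440357] [-0.06682803 -0.97066877 -0.56946679]
(array([ 520.78, -119.71]), array([116.9, 116.6, 117.6, 116.9]), array([32.54, 32.76, 32.65, 32.4 ]), np.float64(32.59))
115 [538.62690804 -37.87841545] 33.68921314873739 83.81759531228948 77.79008847706676
```

View pics/top7c.png

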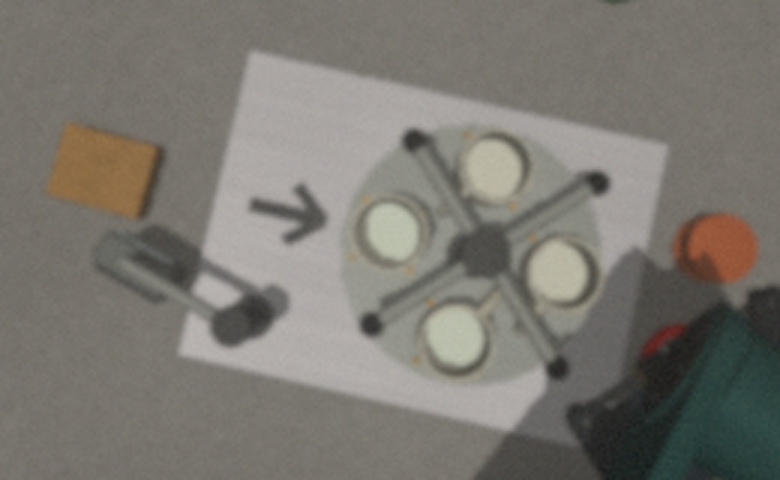

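```bash
cat >> meas.py <<'E'
PIV=np.array([456.8,98.6])
def lamp(c):
    X=cloud(c).reshape(-1,3);d=X[:,:2]-PIV;rr=np.hypot(*d.T)
    q=d[(abs(X[:,2]-203)<10)&(rr>35)&(rr<120)]
    return len(q),np.hypot(*q.T).max(),np.degrees(np.arctan2(*q.mean(0)[::-1]))
def lpose(th,r,off,z):
    a=np.radians(th);s=np.array([np.cos(a),np.sin(a)]);n=np.array([-s[1],s[0]])
    return [*(PIV+r*s+off*n),z]
E
python3 - <<'E'
from meas import *; from rig import r
c=load('top7');print(lamp(c))
X=cloud(c).reshape(-1,3);q=X[(X[:,2]>214)&(X[:,2]<228)&(np.hypot(*(X[:,:2]-PIV).T)<30)];print('boss',len(q),q.mean(0))
o=r.get_obs();a=58.5
print(row(o,lpose(a,75,36,300),a))
E
```

```text
(189, np.float64(119.56372530722393), np.float64(51.989222307856345))
boss 92 [456.39510623  97.84804582 215.929686  ]
{'dx': 27.181, 'dy': -34.512, 'dz': -0.147, 'rx': 0.002, 'ry': 0.002, 'rz': -0.459}
```

Run:
```python
from meas import *
c=load('top7')
X=cloud(c).reshape(-1,3);d=X[:,:2]-PIV;rr=np.hypot(*d.T)
for a in range(30,125,12):
    q=d[(abs(X[:,2]-203)<10)&(rr>a)&(rr<a+12)]; 
    if len(q): print(a,len(q),np.degrees(np.arctan2(*q.mean(0)[::-1])), X[(abs(X[:,2]-203)<10)&(rr>a)&(rr<a+12),2].mean())
f=c['frame'][205:275,165:265,::-1]
cv2.imwrite('pics/lamp7.png',cv2.resize(f,None,fx=7,fy=7,interpolation=cv2.INTER_CUBIC))
```

```text
30 25 60.55531225103515 205.98260926275896
42 26 60.82430135337028 205.18510431134104
54 24 60.54485881152668 204.875400152883
66 25 60.70953773483187 205.62546140144875
78 26 60.433939441474195 206.32202791016775
90 24 60.485206948101855 205.2936140888231
102 30 50.780694747146654 205.0334248767755
114 36 -88.62264441600874 206.94369653367386
```

View pics/lamp7.png

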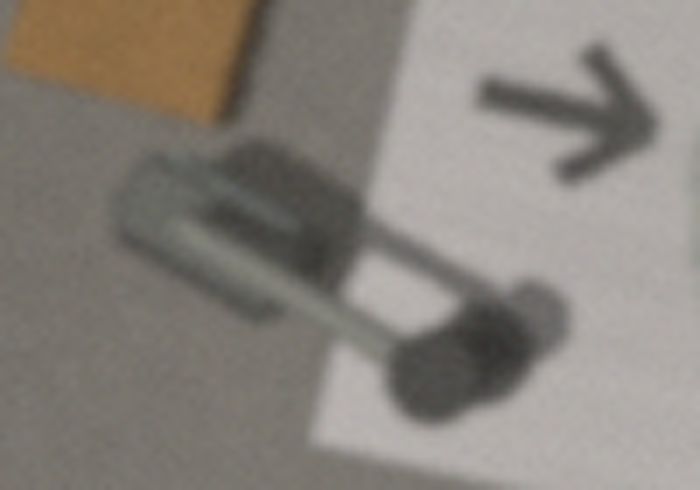

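Run:
```python
from meas import *; from rig import r
o=r.get_obs();a=60.6
print(o['ee_pos'],row(o,lpose(a,75,36,300),a), lpose(a,75,36,300))
```

```text
[ 419.1131193  -255.51723417  299.68272716] {'dx': 26.938, 'dy': -34.695, 'dz': -0.147, 'rx': 0.002, 'ry': 0.002, 'rz': -0.496} [np.float64(462.2540843208088), np.float64(181.61357096415927), 300]
```

Emit:
jog_arm(targets=[{"dx":13.5,"dy":-14,"dz":0,"rx":0,"ry":0,"rz":-0.1},{"dx":27,"dy":-34.7,"dz":0,"rx":0,"ry":0,"rz":-0.5},{"dx":27,"dy":-34.7,"dz":0,"rx":0,"ry":0,"rz":-0.5},{"dx":27,"dy":-34.7,"dz":0,"rx":0,"ry":0,"rz":-0.5},{"dx":27,"dy":-34.7,"dz":0,"rx":0,"ry":0,"rz":-0.5},{"dx":27,"dy":-34.7,"dz":0,"rx":0,"ry":0,"rz":-0.5},{"dx":27,"dy":-34.7,"dz":0,"rx":0,"ry":0,"rz":-0.5},{"dx":27,"dy":-34.7,"dz":0,"rx":0,"ry":0,"rz":-0.5},{"dx":27,"dy":-34.7,"dz":0,"rx":0,"ry":0,"rz":-0.5},{"dx":27,"dy":-34.7,"dz":0,"rx":0,"ry":0,"rz":-0.5}])

```text
clock: 11.95
ee_pos: [462.4, 185.3, 298.1]
orientation: [0.001, 0.861, 0.508, -0.001]
ft_force: [-0.9, -1.5, -0.4]
finger_gap: 0.4
```

Run:
```python
from meas import *; from rig import r
o=r.get_obs();a=60.6
print(o['clock'],o['ee_pos'],row(o,lpose(a,75,36,300),a))
```

```text
11.95 [462.41604683 185.33877077 298.11944227] {'dx': -0.334, 'dy': 0.166, 'dz': -0.187, 'rx': 0.001, 'ry': 0.002, 'rz': 0.008}
```

Emit:
jog_arm(targets=[{"dx":-0.3,"dy":0.15,"dz":0,"rx":0,"ry":0,"rz":0},{"dx":-0.3,"dy":0.15,"dz":4,"rx":0,"ry":0,"rz":0},{"dx":-0.3,"dy":0.15,"dz":8,"rx":0,"ry":0,"rz":0},{"dx":-0.3,"dy":0.15,"dz":11,"rx":0,"ry":0,"rz":0},{"dx":-0.3,"dy":0.15,"dz":11.4,"rx":0,"ry":0,"rz":0},{"dx":-0.3,"dy":0.15,"dz":11.4,"rx":0,"ry":0,"rz":0}])

```text
clock: 12.55
ee_pos: [462.1, 180.9, 184.2]
orientation: [0.001, 0.862, 0.508, -0.001]
ft_force: [0.7, -0.5, 0.5]
finger_gap: 0.5
```

Run:
```python
from meas import *; from rig import r
o=r.get_obs();a=60.6
print(o['clock'],o['ee_pos'],o['ft_force'],row(o,lpose(a,75,20,184.5),a))
c=r.camera('wrist');cv2.imwrite('pics/wrist8.png',c['frame'][:,:,::-1])
for th in np.arange(61,40,-3.): print(th,row(o,lpose(th,75,18.4,184.5),th))
```

```text
12.55 [462.07734065 180.9015099  184.15182405] [ 0.70925249 -0.50753891  0.48146358] {'dx': 0.059, 'dy': 1.581, 'dz': -0.035, 'rx': -0.0, 'ry': 0.003, 'rz': 0.007}
61.0 {'dx': 0.046, 'dy': 1.688, 'dz': -0.035, 'rx': -0.0, 'ry': 0.003, 'rz': 0.0}
58.0 {'dx': 0.132, 'dy': 2.084, 'dz': -0.035, 'rx': 0.0, 'ry': 0.003, 'rz': 0.052}
55.0 {'dx': 0.197, 'dy': 2.483, 'dz': -0.036, 'rx': 0.0, 'ry': 0.003, 'rz': 0.105}
52.0 {'dx': 0.241, 'dy': 2.884, 'dz': -0.036, 'rx': 0.0, 'ry': 0.003, 'rz': 0.157}
49.0 {'dx': 0.264, 'dy': 3.288, 'dz': -0.036, 'rx': 0.0, 'ry': 0.003, 'rz': 0.21}
46.0 {'dx': 0.266, 'dy': 3.692, 'dz': -0.036, 'rx': 0.0, 'ry': 0.003, 'rz': 0.262}
43.0 {'dx': 0.247, 'dy': 4.096, 'dz': -0.036, 'rx': 0.0, 'ry': 0.003, 'rz': 0.314}
```

View pics/wrist8.png

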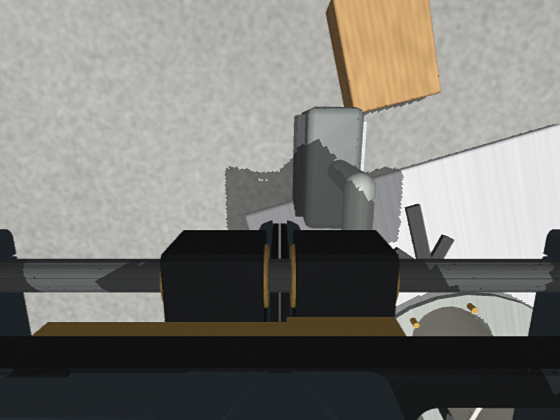

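Emit:
jog_arm(targets=[{"dx":0.05,"dy":0.5,"dz":0,"rx":0,"ry":0,"rz":0},{"dx":0.05,"dy":1,"dz":0,"rx":0,"ry":0,"rz":0},{"dx":0.05,"dy":1.4,"dz":0,"rx":0,"ry":0,"rz":0},{"dx":0.05,"dy":1.7,"dz":0,"rx":0,"ry":0,"rz":0},{"dx":0.13,"dy":2.08,"dz":0,"rx":0,"ry":0,"rz":0.052},{"dx":0.2,"dy":2.48,"dz":0,"rx":0,"ry":0,"rz":0.105},{"dx":0.24,"dy":2.88,"dz":0,"rx":0,"ry":0,"rz":0.157},{"dx":0.26,"dy":3.29,"dz":0,"rx":0,"ry":0,"rz":0.21},{"dx":0.27,"dy":3.69,"dz":0,"rx":0,"ry":0,"rz":0.262},{"dx":0.25,"dy":4.1,"dz":0,"rx":0,"ry":0,"rz":0.314}])

```text
clock: 13.6
ee_pos: [499.8, 163.5, 185.3]
orientation: [0.001, 0.931, 0.366, -0.001]
ft_force: [-2.5, 0.5, 0.6]
finger_gap: 0.4
```

```bash
cat >> meas.py <<'E'
def st(o):
    d=o['ee_pos'][:2]-PIV; q=np.degrees(np.arctan2(d[1],d[0]));print(o['clock'],o['ee_pos'].round(1),'F',o['ft_force'].round(1),'pol',np.hypot(*d).round(1),'spokeang',(q-np.degrees(np.arcsin(18.4/np.hypot(*d)))).round(1))
E
python3 - <<'E'
from meas import *; from rig import r
o=r.get_obs();st(o)
c=r.camera('wrist');cv2.imwrite('pics/wrist9.png',c['frame'][:,:,::-1])
for th in np.arange(43,12,-3.): print(th,row(o,lpose(th,75,18.4,184.5),th))
E
```

```text
13.6 [499.8 163.5 185.3] F [-2.5  0.5  0.6] pol 77.9 spokeang 42.8
43.0 {'dx': -0.075, 'dy': -0.028, 'dz': 0.075, 'rx': 0.001, 'ry': 0.002, 'rz': -0.002}
40.0 {'dx': 0.012, 'dy': 0.367, 'dz': 0.076, 'rx': 0.001, 'ry': 0.002, 'rz': 0.051}
37.0 {'dx': 0.078, 'dy': 0.766, 'dz': 0.076, 'rx': 0.001, 'ry': 0.002, 'rz': 0.103}
34.0 {'dx': 0.123, 'dy': 1.167, 'dz': 0.076, 'rx': 0.001, 'ry': 0.002, 'rz': 0.155}
31.0 {'dx': 0.147, 'dy': 1.571, 'dz': 0.077, 'rx': 0.001, 'ry': 0.002, 'rz': 0.208}
28.0 {'dx': 0.15, 'dy': 1.975, 'dz': 0.077, 'rx': 0.001, 'ry': 0.002, 'rz': 0.26}
25.0 {'dx': 0.131, 'dy': 2.379, 'dz': 0.078, 'rx': 0.001, 'ry': 0.002, 'rz': 0.312}
22.0 {'dx': 0.092, 'dy': 2.781, 'dz': 0.078, 'rx': 0.002, 'ry': 0.002, 'rz': 0.365}
19.0 {'dx': 0.031, 'dy': 3.181, 'dz': 0.079, 'rx': 0.002, 'ry': 0.002, 'rz': 0.417}
16.0 {'dx': -0.05, 'dy': 3.577, 'dz': 0.08, 'rx': 0.002, 'ry': 0.001, 'rz': 0.469}
13.0 {'dx': -0.152, 'dy': 3.968, 'dz': 0.08, 'rx': 0.002, 'ry': 0.001, 'rz': 0.522}
```

View pics/wrist9.png

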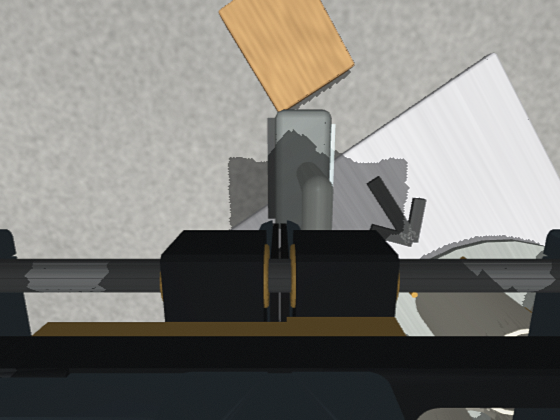

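Pushing works (~2 N). Continue.

Emit:
jog_arm(targets=[{"dx":0.01,"dy":0.37,"dz":0,"rx":0,"ry":0,"rz":0.051},{"dx":0.08,"dy":0.77,"dz":0,"rx":0,"ry":0,"rz":0.103},{"dx":0.12,"dy":1.17,"dz":0,"rx":0,"ry":0,"rz":0.155},{"dx":0.15,"dy":1.57,"dz":0,"rx":0,"ry":0,"rz":0.208},{"dx":0.15,"dy":1.98,"dz":0,"rx":0,"ry":0,"rz":0.26},{"dx":0.13,"dy":2.38,"dz":0,"rx":0,"ry":0,"rz":0.312},{"dx":0.09,"dy":2.78,"dz":0,"rx":0,"ry":0,"rz":0.365},{"dx":0.03,"dy":3.18,"dz":0,"rx":0,"ry":0,"rz":0.417},{"dx":-0.05,"dy":3.58,"dz":0,"rx":0,"ry":0,"rz":0.469},{"dx":-0.15,"dy":3.97,"dz":0,"rx":0,"ry":0,"rz":0.522}])

```text
clock: 14.65
ee_pos: [525.9, 133.1, 185.3]
orientation: [0.001, 0.994, 0.111, -0.0]
ft_force: [-3.4, 2.0, 0.0]
finger_gap: 0.5
```

Run:
```python
from meas import *; from rig import r
o=r.get_obs();st(o)
c=r.camera('side');cv2.imwrite('pics/side10.png',c['frame'][:,:,::-1])
for th in np.arange(13,-13,-2.): print(th,row(o,lpose(th,75,18.4,184.5),th))
```

```text
14.65 [525.9 133.1 185.3] F [-3.4  2.   0. ] pol 77.3 spokeang 12.8
13.0 {'dx': -0.012, 'dy': -0.032, 'dz': 0.08, 'rx': 0.002, 'ry': 0.001, 'rz': -0.005}
11.0 {'dx': 0.049, 'dy': 0.23, 'dz': 0.081, 'rx': 0.002, 'ry': 0.001, 'rz': 0.03}
9.0 {'dx': 0.101, 'dy': 0.495, 'dz': 0.081, 'rx': 0.002, 'ry': 0.001, 'rz': 0.065}
7.0 {'dx': 0.143, 'dy': 0.761, 'dz': 0.081, 'rx': 0.002, 'ry': 0.001, 'rz': 0.1}
5.0 {'dx': 0.176, 'dy': 1.029, 'dz': 0.082, 'rx': 0.002, 'ry': 0.001, 'rz': 0.135}
3.0 {'dx': 0.2, 'dy': 1.297, 'dz': 0.082, 'rx': 0.002, 'ry': 0.001, 'rz': 0.17}
1.0 {'dx': 0.214, 'dy': 1.566, 'dz': 0.083, 'rx': 0.002, 'ry': 0.001, 'rz': 0.205}
-1.0 {'dx': 0.219, 'dy': 1.836, 'dz': 0.083, 'rx': 0.002, 'ry': 0.001, 'rz': 0.24}
-3.0 {'dx': 0.215, 'dy': 2.105, 'dz': 0.084, 'rx': 0.002, 'ry': 0.001, 'rz': 0.275}
-5.0 {'dx': 0.201, 'dy': 2.375, 'dz': 0.084, 'rx': 0.002, 'ry': 0.001, 'rz': 0.31}
-7.0 {'dx': 0.177, 'dy': 2.643, 'dz': 0.085, 'rx': 0.002, 'ry': 0.001, 'rz': 0.345}
-9.0 {'dx': 0.145, 'dy': 2.911, 'dz': 0.085, 'rx': 0.002, 'ry': 0.001, 'rz': 0.379}
-11.0 {'dx': 0.103, 'dy': 3.177, 'dz': 0.086, 'rx': 0.002, 'ry': 0.001, 'rz': 0.414}
```

View pics/side10.png

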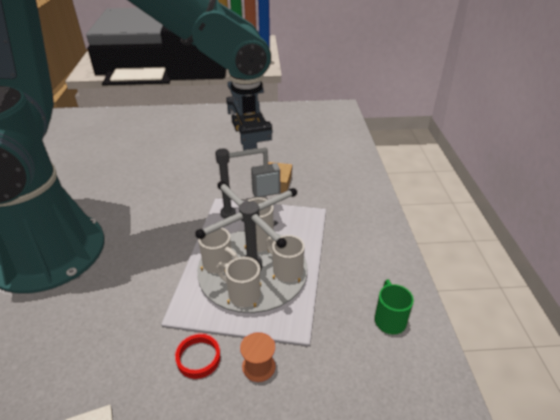

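Emit:
jog_arm(targets=[{"dx":0.05,"dy":0.23,"dz":0,"rx":0,"ry":0,"rz":0.03},{"dx":0.1,"dy":0.5,"dz":0,"rx":0,"ry":0,"rz":0.065},{"dx":0.14,"dy":0.76,"dz":0,"rx":0,"ry":0,"rz":0.1},{"dx":0.18,"dy":1.03,"dz":0,"rx":0,"ry":0,"rz":0.135},{"dx":0.2,"dy":1.3,"dz":0,"rx":0,"ry":0,"rz":0.17},{"dx":0.21,"dy":1.57,"dz":0,"rx":0,"ry":0,"rz":0.205},{"dx":0.22,"dy":1.84,"dz":0,"rx":0,"ry":0,"rz":0.24},{"dx":0.21,"dy":2.1,"dz":0,"rx":0,"ry":0,"rz":0.275},{"dx":0.2,"dy":2.37,"dz":0,"rx":0,"ry":0,"rz":0.31},{"dx":0.2,"dy":2.37,"dz":0,"rx":0,"ry":0,"rz":0.31}])

```text
clock: 15.7
ee_pos: [533.5, 109.9, 185.5]
orientation: [0.001, 0.999, -0.046, 0.0]
ft_force: [-0.1, 1.1, 0.2]
finger_gap: 0.3
```

Run:
```python
from meas import *; from rig import r
o=r.get_obs();st(o)
for th in np.arange(-5,-15,-1.): print(th,row(o,lpose(th,75,18.4,184.5),th))
```

```text
15.7 [533.5 109.9 185.5] F [-0.1  1.1  0.2] pol 77.5 spokeang -5.4
-5.0 {'dx': -0.043, 'dy': -0.049, 'dz': 0.097, 'rx': 0.002, 'ry': -0.0, 'rz': -0.004}
-6.0 {'dx': -0.011, 'dy': 0.082, 'dz': 0.097, 'rx': 0.002, 'ry': -0.0, 'rz': 0.014}
-7.0 {'dx': 0.018, 'dy': 0.214, 'dz': 0.097, 'rx': 0.002, 'ry': -0.0, 'rz': 0.031}
-8.0 {'dx': 0.045, 'dy': 0.346, 'dz': 0.098, 'rx': 0.002, 'ry': -0.0, 'rz': 0.048}
-9.0 {'dx': 0.07, 'dy': 0.479, 'dz': 0.098, 'rx': 0.002, 'ry': -0.0, 'rz': 0.066}
-10.0 {'dx': 0.092, 'dy': 0.612, 'dz': 0.098, 'rx': 0.002, 'ry': -0.0, 'rz': 0.083}
-11.0 {'dx': 0.112, 'dy': 0.745, 'dz': 0.099, 'rx': 0.002, 'ry': -0.0, 'rz': 0.101}
-12.0 {'dx': 0.129, 'dy': 0.878, 'dz': 0.099, 'rx': 0.002, 'ry': -0.0, 'rz': 0.118}
-13.0 {'dx': 0.145, 'dy': 1.012, 'dz': 0.099, 'rx': 0.002, 'ry': -0.0, 'rz': 0.136}
-14.0 {'dx': 0.158, 'dy': 1.147, 'dz': 0.099, 'rx': 0.002, 'ry': -0.0, 'rz': 0.153}
```

Emit:
jog_arm(targets=[{"dx":0,"dy":0.08,"dz":0,"rx":0,"ry":0,"rz":0.014},{"dx":0.02,"dy":0.21,"dz":0,"rx":0,"ry":0,"rz":0.031},{"dx":0.04,"dy":0.35,"dz":0,"rx":0,"ry":0,"rz":0.048},{"dx":0.07,"dy":0.48,"dz":0,"rx":0,"ry":0,"rz":0.066},{"dx":0.09,"dy":0.61,"dz":0,"rx":0,"ry":0,"rz":0.083},{"dx":0.1,"dy":0.68,"dz":0,"rx":0,"ry":0,"rz":0.092},{"dx":0.11,"dy":0.74,"dz":0,"rx":0,"ry":0,"rz":0.1},{"dx":0.11,"dy":0.74,"dz":0,"rx":0,"ry":0,"rz":0.1}])

```text
clock: 16.5
ee_pos: [533.9, 102.3, 185.5]
orientation: [0.001, 0.995, -0.096, 0.0]
ft_force: [1.0, 1.4, 0.4]
finger_gap: 0.1
```

Run:
```python
from meas import *; from rig import r
o=r.get_obs();st(o)
for th in np.arange(-11,-15,-.5): print(th,row(o,lpose(th,75,18.4,184.5),th))
```

```text
16.5 [533.9 102.3 185.5] F [1.  1.4 0.4] pol 77.2 spokeang -11.0
-11.0 {'dx': -0.002, 'dy': -0.004, 'dz': 0.101, 'rx': 0.002, 'ry': -0.0, 'rz': 0.001}
-11.5 {'dx': 0.013, 'dy': 0.061, 'dz': 0.102, 'rx': 0.002, 'ry': -0.0, 'rz': 0.009}
-12.0 {'dx': 0.028, 'dy': 0.127, 'dz': 0.102, 'rx': 0.002, 'ry': -0.0, 'rz': 0.018}
-12.5 {'dx': 0.043, 'dy': 0.193, 'dz': 0.102, 'rx': 0.002, 'ry': -0.0, 'rz': 0.027}
-13.0 {'dx': 0.057, 'dy': 0.258, 'dz': 0.102, 'rx': 0.002, 'ry': -0.0, 'rz': 0.035}
-13.5 {'dx': 0.07, 'dy': 0.324, 'dz': 0.102, 'rx': 0.002, 'ry': -0.0, 'rz': 0.044}
-14.0 {'dx': 0.083, 'dy': 0.391, 'dz': 0.102, 'rx': 0.002, 'ry': -0.0, 'rz': 0.053}
-14.5 {'dx': 0.096, 'dy': 0.457, 'dz': 0.103, 'rx': 0.002, 'ry': -0.0, 'rz': 0.062}
```

Emit:
jog_arm(targets=[{"dx":0.01,"dy":0.05,"dz":0,"rx":0,"ry":0,"rz":0.007},{"dx":0.02,"dy":0.1,"dz":0,"rx":0,"ry":0,"rz":0.014},{"dx":0.02,"dy":0.1,"dz":0,"rx":0,"ry":0,"rz":0.014}])

```text
clock: 16.8
ee_pos: [534.0, 101.3, 185.5]
orientation: [0.001, 0.995, -0.103, 0.0]
ft_force: [1.6, 2.0, 0.1]
finger_gap: 0.4
```

Emit:
jog_arm(targets=[{"dx":0.01,"dy":0.04,"dz":0,"rx":0,"ry":0,"rz":0.006},{"dx":0.01,"dy":0.05,"dz":0,"rx":0,"ry":0,"rz":0.008},{"dx":0.01,"dy":0.05,"dz":0,"rx":0,"ry":0,"rz":0.008}])

```text
clock: 17.1
ee_pos: [534.1, 101.1, 185.6]
orientation: [0.001, 0.994, -0.107, 0.0]
ft_force: [3.0, 6.0, -1.2]
finger_gap: 0.2
```

Emit:
jog_arm(targets=[{"dx":0,"dy":0.05,"dz":0,"rx":0,"ry":0,"rz":0.004},{"dx":0.01,"dy":0.07,"dz":0,"rx":0,"ry":0,"rz":0.004},{"dx":0.01,"dy":0.07,"dz":0,"rx":0,"ry":0,"rz":0.004}])

```text
clock: 17.4
ee_pos: [534.1, 101.0, 185.5]
orientation: [0.0, 0.994, -0.109, 0.0]
ft_force: [2.9, 10.2, -2.8]
finger_gap: 0.3
```

Run:
```python
from meas import *; from rig import r
o=r.get_obs();st(o)
print(row(o,lpose(-12.4,75,18.4,184.5),-12.4))
```

```text
17.4 [534.1 101.  185.5] F [ 2.9 10.2 -2.8] pol 77.4 spokeang -12.0
{'dx': 0.0, 'dy': 0.059, 'dz': 0.104, 'rx': 0.0, 'ry': -0.001, 'rz': -0.002}
```

Emit:
jog_arm(targets=[{"dx":0,"dy":-0.4,"dz":0,"rx":0,"ry":0,"rz":0},{"dx":0,"dy":-1.8,"dz":0,"rx":0,"ry":0,"rz":0},{"dx":0,"dy":-1.8,"dz":0,"rx":0,"ry":0,"rz":0},{"dx":0,"dy":-1.8,"dz":-4,"rx":0,"ry":0,"rz":0},{"dx":0,"dy":-1.8,"dz":-8,"rx":0,"ry":0,"rz":0},{"dx":0,"dy":-1.8,"dz":-11.5,"rx":0,"ry":0,"rz":0},{"dx":0,"dy":-1.8,"dz":-11.5,"rx":0,"ry":0,"rz":0}])

```text
clock: 18.1
ee_pos: [540.0, 119.2, 305.5]
orientation: [-0.001, 0.994, -0.109, 0.004]
ft_force: [0.8, -0.4, -0.1]
finger_gap: 0.5
```

Run:
```python
from meas import *; from rig import r
o=r.get_obs();st(o)
c=r.camera('wrist');cv2.imwrite('pics/wrist11.png',c['frame'][:,:,::-1])
print(row(o,[430,330,300],-12))
```

```text
18.1 [540.  119.2 305.5] F [ 0.8 -0.4 -0.1] pol 85.7 spokeang 1.5
{'dx': -15.31, 'dy': -18.199, 'dz': 0.477, 'rx': -0.002, 'ry': -0.007, 'rz': -0.009}
```

View pics/wrist11.png

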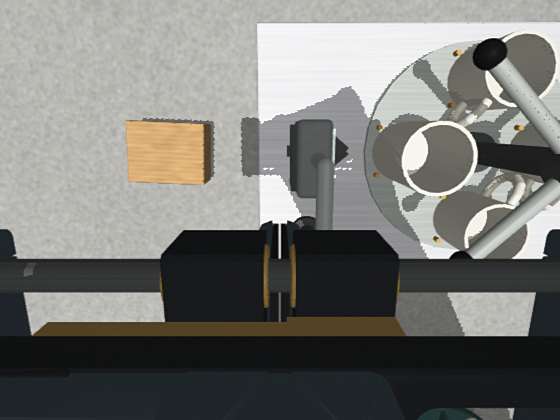

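Emit:
jog_arm(targets=[{"dx":-7,"dy":-9,"dz":0,"rx":0,"ry":0,"rz":0},{"dx":-15,"dy":-25,"dz":0,"rx":0,"ry":0,"rz":0},{"dx":-15,"dy":-25,"dz":0,"rx":0,"ry":0,"rz":0},{"dx":-15,"dy":-25,"dz":0,"rx":0,"ry":0,"rz":0},{"dx":-15,"dy":-25,"dz":0,"rx":0,"ry":0,"rz":0},{"dx":-15,"dy":-25,"dz":0,"rx":0,"ry":0,"rz":0},{"dx":-15,"dy":-25,"dz":0,"rx":0,"ry":0,"rz":0},{"dx":-15,"dy":-25,"dz":0,"rx":0,"ry":0,"rz":0},{"dx":-15,"dy":-25,"dz":0,"rx":0,"ry":0,"rz":0},{"dx":-15,"dy":-25,"dz":0,"rx":0,"ry":0,"rz":0}])

```text
clock: 19.15
ee_pos: [447.0, 394.4, 302.0]
orientation: [-0.0, 0.994, -0.11, 0.002]
ft_force: [-0.1, 0.4, 0.5]
finger_gap: 0.3
```

Run:
```python
from meas import *; from rig import r
o=r.get_obs();st(o)
c=r.camera('top'); pickle.dump(c,open('top12.pkl','wb'))
f=c['frame'][150:310,150:410,::-1]
cv2.imwrite('pics/top12c.png',cv2.resize(f,None,fx=3,fy=3,interpolation=cv2.INTER_CUBIC))
print(rep(balls(c,[(410,142),(595,178),(562,366),(373,328)])))
H=np.array([520.9,-119.8]);X=cloud(c).reshape(-1,3); p=H+85*np.array([np.cos(np.radians(77.5)),np.sin(np.radians(77.5))])
q=X[(abs(X[:,2]-143)<7)&(abs(np.hypot(*(X[:,:2]-p).T)-34)<9)]
ce,ra=fitc(q[:,:2]); d=ce-H; print(len(q),ce,ra,np.hypot(*d),np.degrees(np.arctan2(d[1],d[0])))
d=X[:,:2]-PIV;rr=np.hypot(*d.T);an=np.degrees(np.arctan2(d[:,1],d[:,0]))
for a in range(30,110,12):
    q=d[(abs(X[:,2]-203)<10)&(rr>a)&(rr<a+12)&(abs(an)<60)]; print(a,len(q),np.degrees(np.arctan2(*q.mean(0)[::-1])))
```

```text
19.15 [447.  394.4 302. ] F [-0.1  0.4  0.5] pol 296.0 spokeang 88.3
(array([ 520.72, -119.95]), array([116.1, 117.1, 116.6, 117.3]), array([32.15, 32.44, 32.22, 32.22]), np.float64(32.26))
115 [538.6227204  -37.86772545] 33.687969662506035 83.82715807344889 77.7944312851154
30 25 -14.638555169330381
42 24 -13.511432819121014
54 25 -13.617995020112408
66 24 -13.404789417303139
78 25 -13.125183474089898
90 25 -13.057732300865496
102 23 -13.193845809637793
```

View pics/top12c.png

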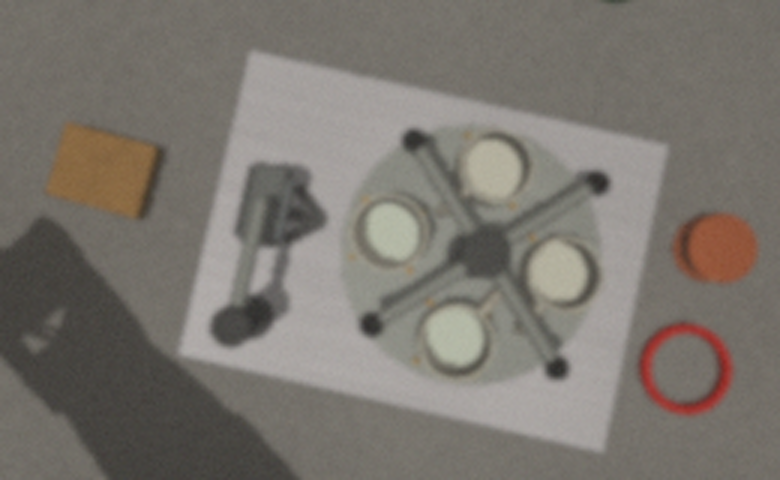

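Run:
```python
from rig import r
print(r.job_done())
```

```text
the job is handed in; nothing more can be done
None
```

I turned the turntable about 41° clockwise by pushing one spoke with the shut fingertips. Then I pushed the lamp's arm about 73° clockwise onto its stop. I backed the arm clear and handed the job in at about 19 s; it reported no verdict.

- **Tumbler:** its centre measures 77.8° about the axis, against 77.6° for the arrow and plate, so it is within about 0.3 mm. Spoke angles read 32.6° right after the push and 32.3° at the end, with 32.6° wanted. I put that spread down to measurement noise, since the tumbler reading stayed the same.
- **Lamp:** at the stop the force rose from about 2 N to 10.6 N while the arm stopped moving. Afterwards its direction measured about −13°, while the fingertip position at contact gave −12.0°. Home should be −12.4°, so the two readings disagree by about 1°, roughly the accuracy of the camera estimate. The pictures show the lamp facing the tumbler.
- **Everything else:** I saw no contact with the cups. The gift box, spool, tape roll and the rest of the turntable show in their places in the last top view. The green mug falls outside that final crop, so I did not recheck it, but the arm never went near it.

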